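# Refit the catch cup and drip tray of an airbrush water trap

## Task

Get the airbrush water trap ready for use. First slide the drip tray into the runners at the foot of the trap stand, from their open front end, until it is fully home against the back. Then lift the catch cup up into the head from below, twist it anticlockwise (seen from above) until its lugs drop into their pockets and the handle points straight out of the front, let go of it, and leave the other things on the table where they are.

Things in the scene. Friction and masses are not known exactly. Their poses are not given: they have to be found in the camera images.
- cup: Catch cup, 120-200 g, loose, upright on the table. Frosted bowl 52 mm dia. to height 46, aluminium collar 62 mm dia. at 46-61, neck 52 mm dia. to 87 mm; two lugs at the neck's top. Black straight bar handle along the cup's -x from 28 to 130 mm off the axis, 14 mm wide (y), 16 mm high, centred at height 55. Origin: centre of underside; z up.
- cup_grip (a point): Where the cup's handle is best gripped, across its 14 mm width: on the bar's centre line, 100 mm from the cup's axis along its -x, 55 mm above its underside. Axes as the cup's.
- cup_lug (a point): Bottom outer edge of the lug over the handle: 36 mm from the cup's axis along its -x, 81 mm above its underside. The lugs are 12 mm wide, 6 mm thick (81 to 87 mm high); the second is opposite, on the +x side. Axes as the cup's.
- mount (a point): Centre of the head's mouth, on its axis, in the head's flat underside 165 mm over the table. Fixed stand, place and yaw vary; axes: -x its front (roughly to the robot), z up. Head: upturned aluminium cup 87 mm dia., 34 mm high, bore 78 mm, knob on top to 70 mm up, hose tail on the -y side to 76 mm. In the mouth two ledges leave a 59 mm hole and two opposite 36-degree lug gaps.
- entry_rib (a point): Foot of a dark upright rib outside the head, 47 mm from its axis along (-0.643, +0.766) of the stand's x, y: 50 degrees clockwise, seen from above, of the front. With the handle under it the lugs pass up the gaps. To turn, lug bottoms must be over 10 mm above the head's underside (cup origin under 71 mm below mount); ceiling: lug tops 28 mm above it (origin 59 mm below).
- lock_boss (a point): Tip of a dark round boss on the head's front, 47 mm from the axis along the stand's -x, 18 mm over the underside. Turned 50 degrees anticlockwise from the rib, handle under the boss, the lugs have passed a 10 mm high ridge and stand over pockets with floor 6 mm above the underside; end stop 5 degrees on. Let down, the cup hangs locked, origin 75 mm below mount; play 3 mm, 5 degrees.
- post (a point): Middle of the front face of the post that carries the head by a bracket: 72 mm behind the head's axis (stand's +x), at the height of the head's underside. The post is 36 mm wide and stands on the cross bar; keep the cup in front of it.
- tray: Steel drip tray, 135-225 g, loose, flat on the table: open box 100 (x) by 80 (y) by 14 mm high; in front (-x) a tongue 22 mm wide, 7 mm high to 113 mm from the origin, and on it an upright black tab, 26 mm long in x, 12 mm thick in y, top 55 mm above the underside, centred 100 mm to -x. Origin: centre of the underside of the 100 by 80 box; z up.
- tray_grip (a point): Where the tray's tab is best gripped, across its 12 mm thickness (tray's y): 100 mm to -x of the tray's origin, 38 mm above its underside. Axes as the tray's.
- tray_home (a point): Point on the table right below mount, axes as the stand's. The tray is home when its origin is here with its axes along these. Two runners along x, 85 mm apart inside, start 22 mm to -x of here; a cross bar 50 mm to +x stops the tray's back edge. Lips 20 mm above the table leave a 65 mm slot, so the tray enters only flat on the table from the front.
- runner_end (a point): Open front end of the runners: point on the table midway between the tips of their flared guides (20 mm high, widening forward from 85 to about 100 mm apart inside), 41 mm in front (stand's -x) of tray_home. Axes as the stand's. The tray's back edge enters here.
- dropper_a: Bystander: blue dropper bottle, 25 mm diameter, 72 mm tall, origin under its centre. Leave alone.
- dropper_b: Bystander: a second blue dropper bottle, the same size. Leave alone.
- saucer: Bystander: white ceramic saucer palette, 116 mm diameter, 15 mm high. Leave alone.
- jar: Bystander: frosted jar with a steel lid, 64 mm diameter, 85 mm tall. Leave alone.
- pin_vice: Bystander: black pin vice lying down, 110 mm long, 14 mm thick. Leave alone.
- holder: Bystander: wooden painting handle with a grey resin turret on a base on top, 42 mm diameter, 100 mm tall. Leave alone.
- sponge_tin: Bystander: open steel tin, 60 by 50 mm, 20 mm high. Leave alone.
There are look-alikes about, which are no part of the job. Leave any pink look-alike of the cup alone. What is shaped like the tray but brown is not meant.

How it is judged:
By the outcome, as a careful person would: the job done as asked, in the order asked, and still so for the second after the job is handed in, with the robot touching nothing.
It also fails if it takes over 72 s, if anything falls off the work surface, if the arm or the gripper's body presses on something with over 40 N, if the wrist force passes 120 N, or if a joint passes its speed limit or range.

## Robot

A 6-joint arm with a two-finger parallel gripper is mounted at the origin on the work surface. World frame = base frame: x ahead of the robot, y to its left, z up, the work surface at z = 0. Lengths are in mm, angles in degrees, forces in N, time in s.
With the tool pointing down it reaches from about 300 to 850 mm from the base axis. Payload 4.2 kg.
Tool frame: the origin (TCP) lies midway between the tips of the shut fingers; the grasp point (between the pads) lies 19 mm behind it (env.tcp_to_grasp is the distance from the TCP to the grasp point, in mm); z points along the fingers, x is the direction in which the jaws open and shut, and the axes are right-handed (so a half turn about z gives the same grasp; the last joint's range is limited). The gripper opens to 91 mm and grips with 3 to 60 N. Pads are 32 mm wide; open, the fingers measure 118 mm over their backs; the gripper's body (76 mm by 178 mm) begins 60 mm behind the grasp point.
Start: joints at [67.494, 18.312, 89.639, -0, 72.044, -1.146], TCP at [209.432, 535.52, 213.976] pointing down, gripper open.
Joint ranges: [-177.97, 177.97], [-48.28, 115.42], [12.27, 149.76], [-77.06, 257.06], [2.81, 150.46], [-146.56, 146.56]. Speed limits (degrees/s): [147.25, 147.25, 180, 180, 180, 180].

## Interface

Orientations are given as [roll, pitch, yaw] about the fixed x, y, z axes, in that order (R = Rz(yaw) Ry(pitch) Rx(roll)).
In Python, from workcell import env gives the robot as it stands.
- The arm moves only by the tool drive_tool, never from a script. Its argument "motion" is a list of rows, each a list of 2 entries, a list of its own where there are three numbers: the shift along the world's x, y, z in m, then the turn, a rotation vector about the world's x, y, z in rad. In form: [[[dx, dy, dz], [wx, wy, wz]], ...]. A call has exactly 10 rows; each row shifts and turns the commanded pose from where the row before left it; what a row does not reach is not made up. A row lasts 1/12 s, in which the tool goes at most 41.7 mm and 7.16 degrees, less where a joint would pass 70% of its speed; a pose out of reach is approached as far as the arm can. A call is refused whole if a number of a shift passes 0.0417 or a number of a turn 0.125, either way. A call with a gripper value outside its range is refused whole. "claw" is the opening, from 0 (shut) to 1 (fully open), set as the call begins (left out, the last holds). The fingers move at their own pace and stop on an object; "force" is the grip in N (left out, the last holds). Time passes only in rows, so rows that do not move let the fingers close, or fill a call up. It gives the time, the measured TCP pose, the force and the opening at its end, in the units of the state.
- env.state(): the state, without advancing time (a new reading comes with each control period).
- env.grab_frame(name): name is "side" or "top"; returns the picture (400x640x3 uint8, red, green, blue); there is no depth.
- env.camera_params(name): a dict with "fov_y" (degrees; the focal length in pixels is half the picture's height over the tangent of half this angle, whatever the lens; pixels are square), "cx", "cy" (the principal point, pixels), "k1" (the pictures are not rectified: a ray, as slopes to the right and down, at radius r is drawn at 1 + k1 r^2 times it, then the intrinsics apply), "pose" (4x4, takes a point from camera to world coordinates). Camera axes: x right, y down, z forward; pixel columns grow to the right and rows downward; lengths in mm; the calibration is good to about 2 mm. A picture is of the moment at which its call begins. camera_params takes no time and is no camera call.
- env.job_done(): hands the job in, once; it reports no verdict.
The state is a dict: "time_s": time; "qpos": joint angles; "qvel": joint speeds; "effort": joint torques, N m; "ee_pos": TCP position; "ee_rot": TCP orientation; "force": force on the tool from outside, world axes, zero at the start; "torque": the same for the moment, N m; "gripper_width": finger opening in mm.
Only numpy, scipy, OpenCV 4.12 (cv2) and the standard library are available. Lean on these libraries where they do the work, as an engineer would, in place of code of your own. Each camera call takes 0.05 s, during which the arm holds its last target.

## Working session

There is one attempt and no reset: what is moved stays moved. The work goes in short steps, Python scripts to look and compute and a tool call to move; the robot and the scene stay as the last step left them, time stands still between calls to the robot, and variables do not carry over. Pictures are saved under pics/ and viewed, and the job is handed in when it is done.

Besides the shell and the picture viewer there is one more tool, called after "Request:" in YAML: its name, and indented under it one key for each argument. drive_tool: Moves the arm, as the interface text tells. Its arguments: {"type":"object","properties":{"motion":{"type":"array","items":{"type":"array"}},"claw":{"type":"number"},"force":{"type":"number"}},"required":["motion"]}

```bash
ls; mkdir -p pics; python3 - <<'E'
from workcell import env
import cv2
print(env.state())
for n in("side","top"):
    im=env.grab_frame(n); cv2.imwrite(f"pics/{n}0.png",im[:,:,::-1]); print(n,env.camera_params(n))
E
```

```text
pics
{'time_s': 0.0, 'qpos': array([ 6.74940630e+01,  1.83492793e+01,  8.97074784e+01, -1.83399017e-03,
        7.20433922e+01, -1.14407180e+00]), 'qvel': array([-0.09701152, -0.09505238, -0.00204137, -0.07843929, -0.04140476,
       -0.006578  ]), 'effort': array([-7.91080583e-05, -4.12479651e+01, -2.31975335e+01,  7.26001686e-02,
        4.55787464e-02, -1.64054909e-04]), 'ee_pos': array([209.24175453, 535.02299729, 213.13669323]), 'ee_rot': array([-1.79999744e+02,  1.00164728e-01,  6.86387020e+01]), 'force': array([-0.74008438,  0.40093114,  0.02118646]), 'torque': array([ 0.01286251, -0.06181897,  0.01173936]), 'gripper_width': 91.28944075243145}
side {'fov_y': 47.20419577116531, 'cx': 328.40494874710356, 'cy': 194.32652305043933, 'k1': -0.061404112698124194, 'pose': array([[ 9.34057296e-01, -2.33200019e-01,  2.70471289e-01,
         1.29959989e+02],
       [-3.56573240e-01, -6.51011058e-01,  6.70104564e-01,
        -9.20155761e+02],
       [ 1.98114030e-02, -7.22358881e-01, -6.91234515e-01,
         1.08129145e+03],
       [ 0.00000000e+00,  0.00000000e+00,  0.00000000e+00,
         1.00000000e+00]])}
top {'fov_y': 44.40194763995546, 'cx': 314.4188758281941, 'cy': 201.16721713482423, 'k1': 0.05196342496580533, 'pose': array([[-7.31073842e-02, -9.74793705e-01,  2.10790280e-01,
         2.49171243e+02],
       [-9.97311853e-01,  7.25013034e-02, -1.06126652e-02,
        -4.34242098e+00],
       [-4.93741080e-03, -2.10999509e-01, -9.77473697e-01,
         1.44252842e+03],
       [ 0.00000000e+00,  0.00000000e+00,  0.00000000e+00,
         1.00000000e+00]])}
```

View pics/side0.png

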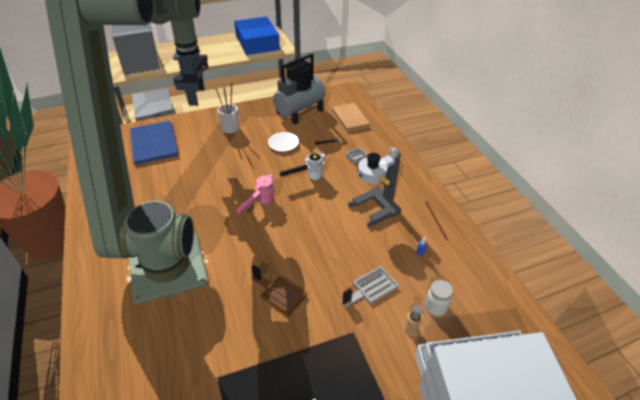

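View pics/top0.png

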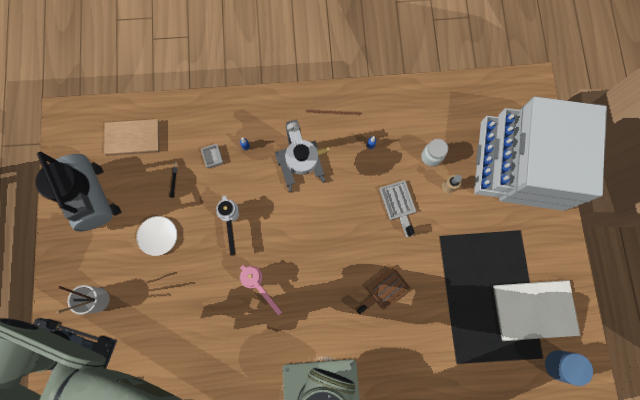

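The images show the following candidates:
- **Cup:** frosted/aluminium with a black handle at top (228,208), or the pink one at (250,277). The first fits, since pink is excluded.
- **Tray:** steel at top (398,200), or brown at (387,287). The steel one fits.

I'll confirm both in enlarged crops.

```bash
cat > h.py <<'E'
import numpy as np, cv2
from workcell import env
P={n:env.camera_params(n) for n in("side","top")}
def ray(n,u,v):
    p=P[n]; f=200/np.tan(np.radians(p["fov_y"]/2))
    K=np.array([[f,0,p["cx"]],[0,f,p["cy"]],[0,0,1.]])
    q=cv2.undistortPoints(np.array([[[u,v]]],float),K,np.array([p["k1"],0,0,0.]))[0,0]
    T=p["pose"]; return T[:3,3],T[:3,:3]@np.array([q[0],q[1],1.])
def onz(n,u,v,z):
    o,d=ray(n,u,v); return o+d*(z-o[2])/d[2]
def proj(n,X):
    p=P[n]; f=200/np.tan(np.radians(p["fov_y"]/2)); T=p["pose"]
    K=np.array([[f,0,p["cx"]],[0,f,p["cy"]],[0,0,1.]])
    X=np.atleast_2d(np.array(X,float)); Xc=(X-T[:3,3])@T[:3,:3]
    return cv2.projectPoints(Xc,np.zeros(3),np.zeros(3),K,np.array([p["k1"],0,0,0.]))[0][:,0]
def tri(a,b):
    A=np.zeros((3,3));y=np.zeros(3);L=[]
    for n,u,v in(a,b):
        o,d=ray(n,u,v);d=d/np.linalg.norm(d);M=np.eye(3)-np.outer(d,d);A+=M;y+=M@o;L.append((o,d))
    x=np.linalg.solve(A,y); return x,[np.linalg.norm(np.cross(x-o,d)) for o,d in L]
def crop(im,x0,y0,w,h,s,fn,pts=None):
    c=cv2.resize(im[y0:y0+h,x0:x0+w,::-1],None,fx=s,fy=s,interpolation=cv2.INTER_CUBIC)
    for (u,v),col in (pts or []):
        cv2.circle(c,(int((u-x0+.5)*s),int((v-y0+.5)*s)),3,col,-1)
    # ticks
    for k in range((x0+9)//10*10,x0+w,10): cv2.putText(c,str(k),((k-x0)*s,8),0,.3,(0,0,255),1)
    for k in range((y0+9)//10*10,y0+h,10): cv2.putText(c,str(k),(0,(k-y0)*s+4),0,.3,(0,0,255),1)
    cv2.imwrite(fn,c)
E
python3 - <<'E'
import cv2,numpy as np
from h import *
t=cv2.imread('pics/top0.png')[:,:,::-1];s=cv2.imread('pics/side0.png')[:,:,::-1]
crop(t,200,110,240,150,3,'pics/c_top.png')
crop(t,265,110,80,90,6,'pics/c_tst.png')
crop(s,270,130,190,185,3,'pics/c_side.png')
crop(s,335,140,80,90,6,'pics/c_sst.png')
E
```

```text
(no output)
```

View pics/c_top.png

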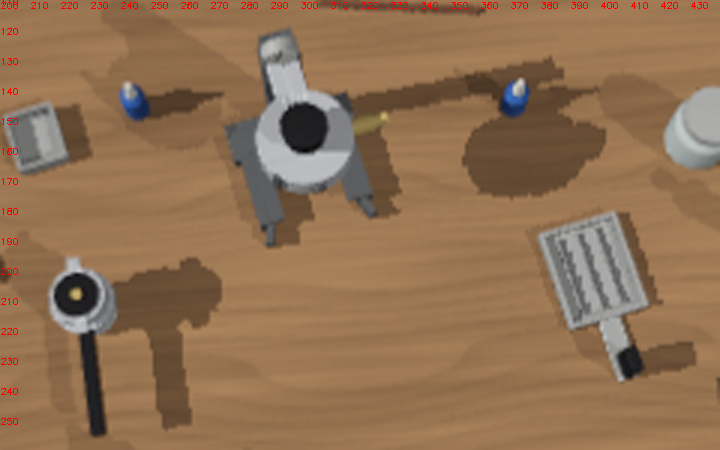

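View pics/c_tst.png

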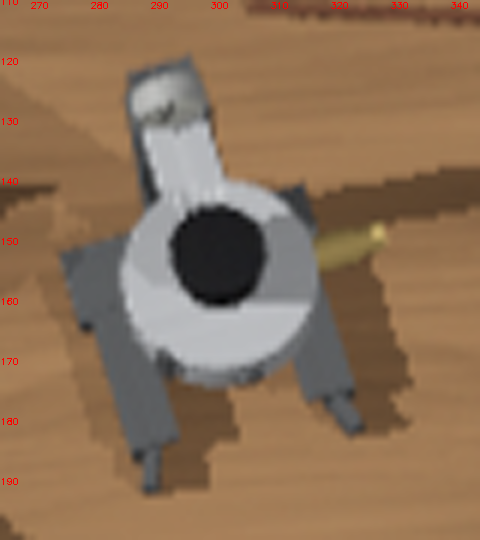

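View pics/c_side.png

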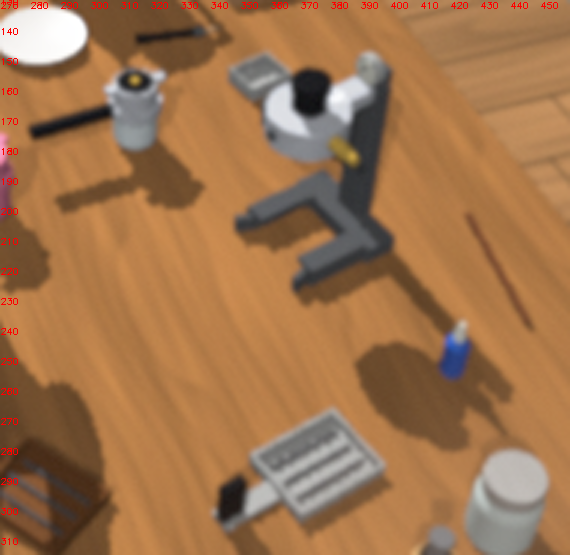

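View pics/c_sst.png

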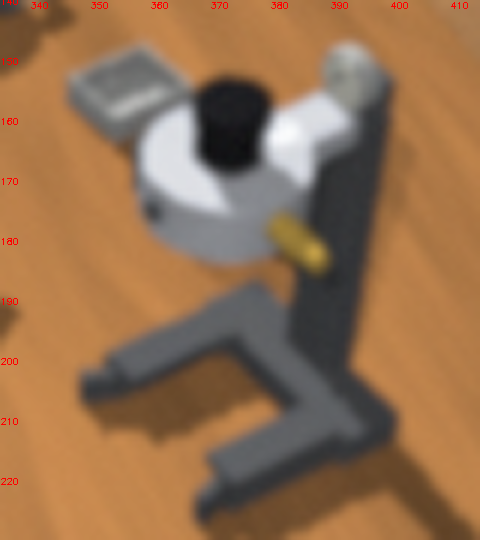

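```bash
python3 - <<'E'
import cv2,numpy as np
from h import *
np.set_printoptions(precision=1,suppress=True)
t=cv2.imread('pics/top0.png')[:,:,::-1];s=cv2.imread('pics/side0.png')[:,:,::-1]
def blob(im,box,thr):
    x0,y0,x1,y1=box; m=(im[y0:y1,x0:x1].max(2)<thr).astype(np.uint8)
    n,l,st,c=cv2.connectedComponentsWithStats(m)
    k=1+np.argmax(st[1:,4]); ct=cv2.findContours((l==k).astype(np.uint8),0,1)[0][0].astype(float)[:,0]+[x0,y0]
    return st[k]+[x0,y0,0,0,0],c[k]+[x0,y0],cv2.minAreaRect(ct.astype(np.float32))
for n,im,bx in(("top",t,(285,138,312,165)),("side",s,(362,150,382,172))):
    print("knob",n,blob(im,bx,70))
print("cuphandle top",blob(t,(220,219,240,260),60)); print("cuphandle side",blob(s,(275,160,308,182),60))
print("cup lid top",blob(t,(215,198,240,218),60))
print("tab top",blob(t,(400,222,420,242),70));print("tab side",blob(s,(335,285,355,308),70))
for z in(235,):print("knob top", onz("top",299.5,151.5,z))
print("tips z20",onz("top",289.5,191,20),onz("top",322.5,181,20))
print("tips side z20",onz("side",349,204,20),onz("side",368.5,223.5,20))
print("post top",onz("top",289,125,235))
E
```

```text
knob top (array([293, 144,  16,  17, 201]), array([300.9, 152.2]), ((301.3000183105469, 152.39999389648438), (16.127614974975586, 14.862703323364258), 71.56504821777344))
knob side (array([368, 154,  12,  15, 145]), array([373. , 160.4]), ((373.5, 161.0), (14.0, 11.0), 90.0))
cuphandle top (array([227, 220,   8,  35, 151]), array([230.4, 237.7]), ((230.34642028808594, 237.1945343017578), (34.2344856262207, 4.381546974182129), 83.2901611328125))
cuphandle side (array([281, 166,  26,  10,  87]), array([293.5, 170.2]), ((293.556640625, 170.19810485839844), (3.159292459487915, 26.235864639282227), 74.05460357666016))
cup lid top (array([218, 201,  14,  14, 131]), array([224.9, 207.9]), ((224.5, 207.5), (13.0, 13.0), 90.0))
tab top (array([406, 225,   9,  11,  65]), array([409.7, 230.2]), ((409.60003662109375, 230.20004272460938), (8.9442720413208, 7.155416965484619), 63.43495178222656))
tab side (array([343, 289,   9,  15,  89]), array([346.8, 296.2]), ((346.8243408203125, 296.0540466308594), (7.233555316925049, 14.631509780883789), 9.462322235107422))
knob top [643.   11.3 235. ]
tips z20 [592.4  52.1  20. ] [615.8 -48.4  20. ]
tips side z20 [592.6  42.9  20. ] [616.9 -58.3  20. ]
post top [716.9  33.7 235. ]
```

```bash
cat > model.py <<'E'
import numpy as np
def T(x,y,yaw,pts):
    a=np.radians(yaw);R=np.array([[np.cos(a),-np.sin(a),0],[np.sin(a),np.cos(a),0],[0,0,1]])
    return np.array(pts,float)@R.T+[x,y,0]
def circ(r,z,n=24): return [(r*np.cos(k),r*np.sin(k),z) for k in np.linspace(0,2*np.pi,n,endpoint=False)]
stand=circ(43.5,199)+circ(43.5,165)+[(-41,50,20),(-41,-50,20),(-41,50,0),(-41,-50,0),(72,18,165),(72,-18,165),(-22,42.5,20),(-22,-42.5,20),(-22,32.5,20),(-22,-32.5,20),(0,0,235)]
cup=circ(31,61)+circ(26,87)+circ(26,0)+[(-28,0,63),(-130,7,63),(-130,-7,63),(-130,7,47),(-130,-7,47),(-36,6,87),(-36,-6,87),(36,6,87),(36,-6,87)]
tray=[(a,b,c) for a in(-50,50) for b in(-40,40) for c in(0,14)]+[(-113,11,7),(-113,-11,7)]+[(a,b,c) for a in(-113,-87) for b in(-6,6) for c in(7,55)]
E
python3 - <<'E'
import cv2,numpy as np
from h import *
np.set_printoptions(precision=1,suppress=True)
t=cv2.imread('pics/top0.png')[:,:,::-1];s=cv2.imread('pics/side0.png')[:,:,::-1]
print("head",onz("top",301.2,155.5,199))
for z in(63,):print("cup handle end",onz("top",232.7,254.3,z),"start",onz("top",228.3,220,z), onz("side",280.8,173.5,z))
print("lid",[onz("top",224.9,207.9,z) for z in(87,95)])
g=[(380,188),(405.5,180.5),(416,211.5),(390.5,219.5)]
c=np.array([onz("top",u,v,14) for u,v in g]);print("tray corners",c,c.mean(0))
g=[(353,283),(381,265.5),(398.5,285),(369,304)]
c=np.array([onz("side",u,v,14) for u,v in g]);print("tray corners side",c,c.mean(0))
print("tab",onz("top",409.7,230.2,50),tri(("top",409.7,230.2),("side",346.8,296.2)))
crop(t,365,170,70,80,7,'pics/d_tray.png'); crop(s,335,255,75,65,8,'pics/d_trays.png')
crop(t,205,190,50,75,8,'pics/d_cup.png'); crop(s,270,145,70,55,9,'pics/d_cups.png')
E
```

```text
head [643.3   8.  199. ]
cup handle end [411.3 220.9  63. ] start [510.1 229.8  63. ] [413.5 216.   63. ]
lid [array([540.8, 234. ,  87. ]), array([539.1, 232.6,  95. ])]
tray corners [[ 582.9 -218.7   14. ]
 [ 600.2 -297.1   14. ]
 [ 503.7 -317.3   14. ]
 [ 485.4 -239.8   14. ]] [ 543.1 -268.2   14. ]
tray corners side [[ 484.  -246.1   14. ]
 [ 585.  -217.7   14. ]
 [ 601.7 -296.8   14. ]
 [ 497.8 -324.6   14. ]] [ 542.1 -271.3   14. ]
tab [ 444.5 -285.1   50. ] (array([ 447. , -289.4,   28.6]), [np.float64(0.5129040304824057), np.float64(0.5129040304823812)])
```

View pics/d_tray.png

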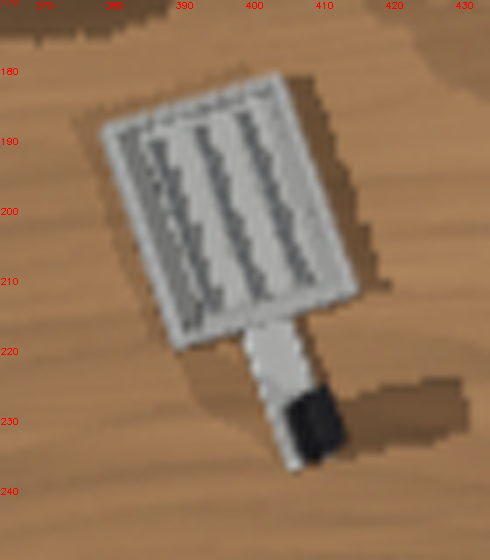

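View pics/d_trays.png

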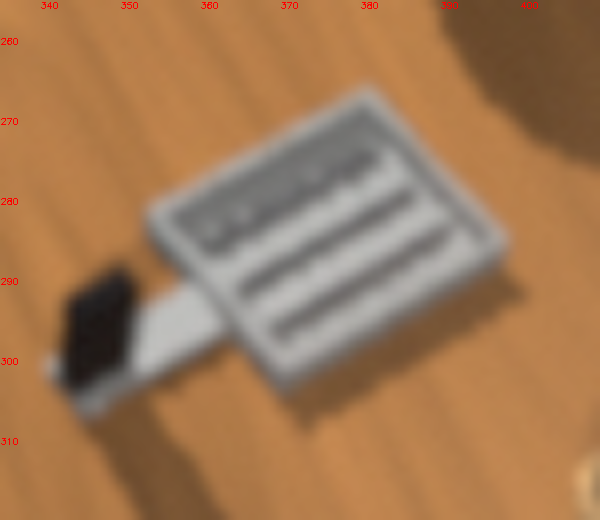

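View pics/d_cup.png

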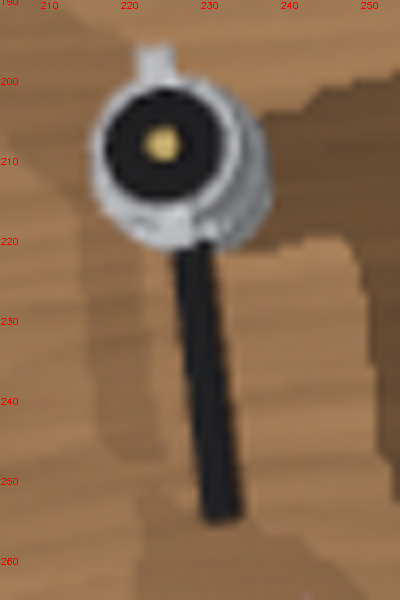

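View pics/d_cups.png

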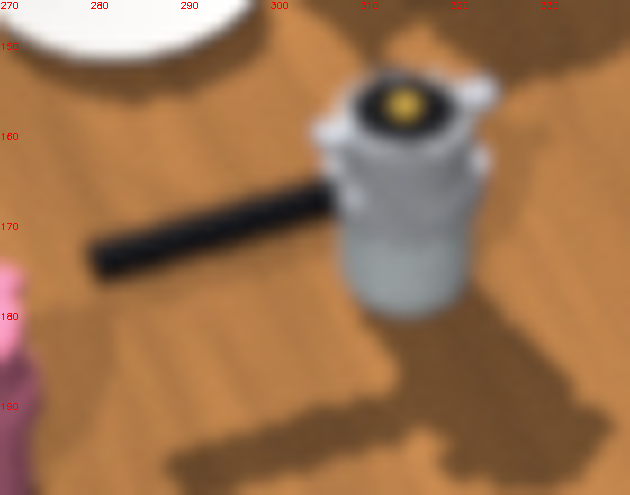

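```bash
python3 - <<'E'
import cv2,numpy as np
from scipy.optimize import least_squares
from h import *; import model as M
np.set_printoptions(precision=2,suppress=True)
t=cv2.imread('pics/top0.png')[:,:,::-1];s=cv2.imread('pics/side0.png')[:,:,::-1]
def fit(F,x0):
    def r(p): return np.concatenate([(proj(n,M.T(*p,[q]))[0]-uv) for n,uv,q in F])
    for sub in ("top","side","all"):
        G=[f for f in F if sub in("all",f[0])]
        if len(G)<2: continue
        rr=lambda p:np.concatenate([(proj(n,M.T(*p,[q]))[0]-uv) for n,uv,q in G])
        o=least_squares(rr,x0,x_scale=[10,10,1]); print(sub,o.x,o.fun.round(1))
    return o.x
cup=fit([("top",(225.2,207.4),(0,0,87)),("top",(232.6,254.5),(-130,0,63)),("side",(314.4,156.2),(0,0,87)),("side",(280.3,173.7),(-130,0,55)),("top",(223.6,195.1),(36,0,87))],[540,234,5])
tr=fit([("top",(379.5,187.4),(50,40,14)),("top",(404.5,180.2),(50,-40,14)),("top",(415.9,211.2),(-50,-40,14)),("top",(390.2,219.5),(-50,40,14)),
("side",(352.9,281),(-50,40,14)),("side",(380.75,265.5),(50,40,14)),("side",(398,284.75),(50,-40,14)),("side",(370.1,301.7),(-50,-40,14))],[543,-268,13])
st=fit([("top",(301.2,155.5),(0,0,199)),("top",(291,191.2),(-41,50,20)),("top",(322.8,181.8),(-41,-50,20))],[643,10,13])
B=(0,0,255)
for n,im in(("top",t),("side",s)):
    for nm,p,pts,bx in(("cup",cup,M.cup,((205,190,50,75,8),(270,145,70,55,9))),("tray",tr,M.tray,((365,170,70,80,7),(335,255,75,65,8))),("stand",st,M.stand,((265,110,80,90,6),(335,140,80,90,6)))):
        b=bx[n=="side"]; crop(im,*b,f"pics/f_{nm}_{n}.png",[(q,(0,255,0)) for q in proj(n,M.T(*p,pts))])
a=[cv2.imread(f"pics/f_stand_{n}.png") for n in("top","side")]; cv2.imwrite("pics/f_st.png",cv2.resize(np.hstack(a),(800,450)))
a=[cv2.resize(cv2.imread(f"pics/f_{m}_{n}.png"),(400,300)) for m in("cup","tray") for n in("top","side")]
cv2.imwrite("pics/f_ct.png",np.vstack([np.hstack(a[:2]),np.hstack(a[2:])]))
E
```

```text
top [541.56 233.08   5.17] [ 0.   0.2 -0.1 -0.5  0.   0.2]
side [542.25 237.82   6.05] [ 0.2 -0.2 -0.2  0.1]
all [541.65 233.65   5.11] [-0.2  0.2 -0.3 -0.5  0.4  0.6 -0.3  0.6 -0.1  0.2]
top [ 544.07 -266.9    12.88] [-0.2  0.3  0.2 -0.1 -0.   0.1  0.  -0.3]
side [ 543.77 -267.95   12.81] [-0.1  0.1 -0.1  0.2  0.2  0.  -0.1 -0.3]
all [ 543.98 -267.37   12.85] [-0.   0.3  0.3 -0.1  0.1  0.2  0.2 -0.3 -0.1 -0.1 -0.2  0.   0.2 -0.2
 -0.1 -0.5]
top [642.74   8.11  12.56] [-0.   0.2 -0.1 -0.1  0.1 -0.1]
all [642.74   8.11  12.56] [-0.   0.2 -0.1 -0.1  0.1 -0.1]
```

View pics/f_st.png

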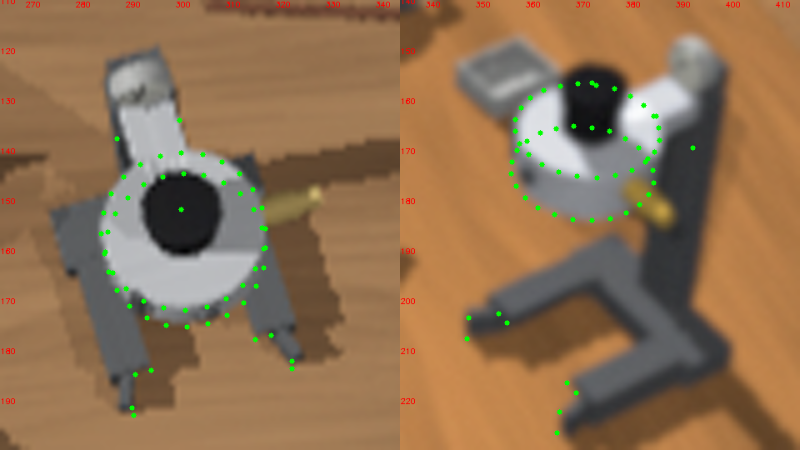

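View pics/f_ct.png

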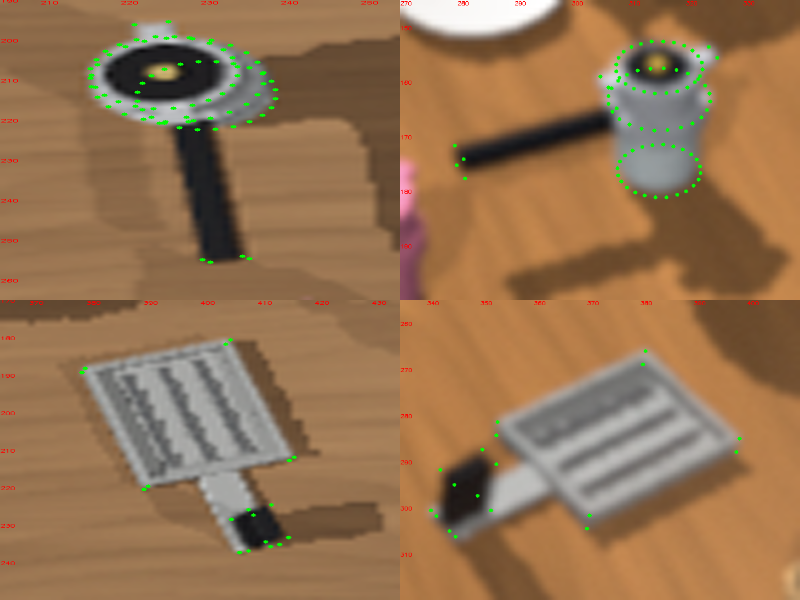

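Request:
drive_tool:
  motion:
    - [[0.0108,-0.0375,0],[0,0,-0.1157]]
    - [[0.0108,-0.0375,0],[0,0,-0.1157]]
    - [[0.0108,-0.0375,0],[0,0,-0.1157]]
    - [[0.0108,-0.0375,0],[0,0,-0.1157]]
    - [[0.0108,-0.0375,0],[0,0,-0.1157]]
    - [[0.0108,-0.0375,0],[0,0,-0.1157]]
    - [[0.0108,-0.0375,0],[0,0,-0.1157]]
    - [[0.0108,-0.0375,0],[0,0,-0.1157]]
    - [[0.0108,-0.0375,0],[0,0,-0.1157]]
    - [[0.0108,-0.0375,0],[0,0,-0.1157]]
  claw: 1

```text
time_s: 0.93
ee_pos: [317.1, 158.7, 213.9]
ee_rot: [180.0, -0.0, 2.1]
force: [1.1, -0.8, -0.0]
gripper_width: 91.5
```

Request:
drive_tool:
  motion:
    - [[0.0108,-0.0375,0],[0,0,-0.1157]]
    - [[0.0108,-0.0375,0],[0,0,-0.1157]]
    - [[0.0108,-0.0375,0],[0,0,-0.1157]]
    - [[0.0108,-0.0375,0],[0,0,-0.1157]]
    - [[0.0108,-0.0375,0],[0,0,-0.1157]]
    - [[0.0108,-0.0375,0],[0,0,-0.1157]]
    - [[0.0108,-0.0375,0],[0,0,-0.1157]]
    - [[0.0108,-0.0375,0],[0,0,-0.1157]]
    - [[0.0108,-0.0375,0],[0,0,-0.1157]]
    - [[0.0108,-0.0375,0],[0,0,-0.1157]]

```text
time_s: 1.77
ee_pos: [425.2, -216.5, 213.7]
ee_rot: [180.0, 0.0, -64.3]
force: [0.2, 0.4, 0.5]
gripper_width: 91.2
```

Request:
drive_tool:
  motion:
    - [[0.007,-0.025,0],[0,0,-0.077]]
    - [[0.007,-0.025,0],[0,0,-0.077]]
    - [[0.007,-0.025,0],[0,0,-0.077]]
    - [[0,0,-0.035],[0,0,0]]
    - [[0,0,-0.035],[0,0,0]]
    - [[0,0,-0.035],[0,0,0]]
    - [[0,0,-0.03],[0,0,0]]
    - [[0,0,-0.025],[0,0,0]]
    - [[0,0,-0.02],[0,0,0]]
    - [[0,0,-0.014],[0,0,0]]

```text
time_s: 2.6
ee_pos: [445.0, -288.6, 17.4]
ee_rot: [179.8, 0.2, -77.2]
force: [-0.8, 0.8, 0.2]
gripper_width: 91.3
```

Request:
drive_tool:
  motion:
    - [[0,0,0],[0,0,0]]
    - [[0,0,0],[0,0,0]]
    - [[0,0,0],[0,0,0]]
    - [[0,0,0],[0,0,0]]
    - [[0,0,0],[0,0,0]]
    - [[0,0,0],[0,0,0]]
    - [[0,0,0],[0,0,0]]
    - [[0,0,0],[0,0,0]]
    - [[0,0,0],[0,0,0]]
    - [[0,0,0],[0,0,0]]
  claw: 0
  force: 20

```text
time_s: 3.43
ee_pos: [446.4, -289.5, 20.1]
ee_rot: [-180.0, -0.0, -77.2]
force: [-0.0, -0.2, -0.6]
gripper_width: 27.4
```

```bash
python3 - <<'E'
from h import *
t=env.grab_frame("top");s=env.grab_frame("side")
for n,i in(("top",t),("side",s)): cv2.imwrite(f"pics/{n}1.png",i[:,:,::-1])
a=t[140:300,330:490,::-1];b=s[200:360,280:440,::-1]
cv2.imwrite("pics/g1.png",cv2.resize(np.hstack([a,b]),(800,400)))
print(env.state()["gripper_width"],env.state()["ee_pos"],env.state()["ee_rot"],env.state()["force"])
E
```

```text
19.131200137217206 [ 446.42115904 -289.47189      19.9704724 ] [ 1.79997788e+02 -5.04755224e-03 -7.71755138e+01] [-2.38628660e-01  5.11504413e-01 -2.06242278e-04]
```

View pics/g1.png

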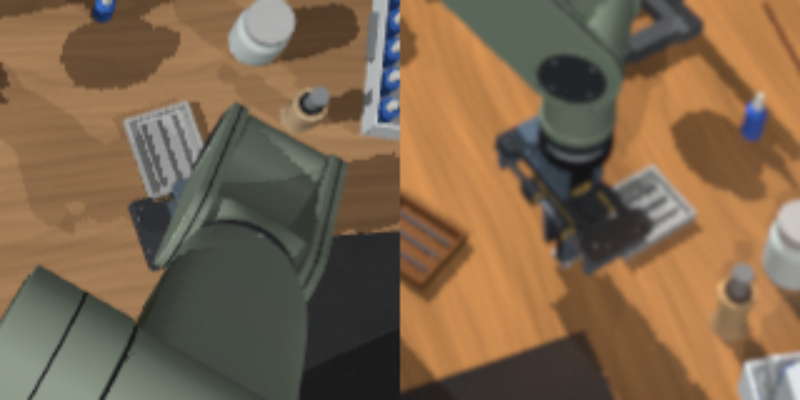

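Request:
drive_tool:
  motion:
    - [[0,0,0],[0,0,0]]
    - [[0,0,0],[0,0,0]]
    - [[0,0,0],[0,0,0]]
    - [[-0.002,0.01,0],[0,0,0]]
    - [[-0.002,0.02,0],[0,0,0]]
    - [[-0.002,0.03,0],[0,0,0]]
    - [[-0.002,0.03,0],[0,0,0]]
    - [[-0.001,0.03,0],[0,0,0]]
    - [[-0.001,0.03,0],[0,0,0]]
    - [[-0.001,0.03,0],[0,0,0]]
  claw: 0
  force: 35

```text
time_s: 4.37
ee_pos: [434.6, -107.7, 20.0]
ee_rot: [180.0, 0.0, -77.2]
force: [0.1, -0.3, -1.6]
gripper_width: 12.3
```

Request:
drive_tool:
  motion:
    - [[-0.001,0.03,0],[0,0,0]]
    - [[-0.001,0.02,0],[0,0,0]]
    - [[-0.001,0.015,0],[0,0,0.003]]
    - [[0,0.005,0],[0,0,0]]
    - [[0,0,0],[0,0,0]]
    - [[0,0,0],[0,0,0]]
    - [[0,0,0],[0,0,0]]
    - [[0,0,0],[0,0,0]]
    - [[0,0,0],[0,0,0]]
    - [[0,0,0],[0,0,0]]

```text
time_s: 5.2
ee_pos: [432.4, -40.0, 19.9]
ee_rot: [180.0, -0.0, -77.1]
force: [-0.1, -0.1, 0.3]
gripper_width: 11.7
```

```bash
python3 - <<'E'
from h import *
t=env.grab_frame("top");s=env.grab_frame("side")
for n,i in(("top",t),("side",s)): cv2.imwrite(f"pics/{n}2.png",i[:,:,::-1])
crop(t,255,110,100,150,5,"pics/g2t.png");crop(s,290,150,110,100,6,"pics/g2s.png")
st=env.state();print(st["gripper_width"],st["ee_pos"],st["ee_rot"],st["force"],st["torque"])
E
```

```text
11.811186511082497 [432.38090867 -39.97515945  19.93972169] [ 1.79988764e+02 -1.28098503e-02 -7.70614824e+01] [-0.99919775 -0.62158425 -0.08077359] [-0.13206001  0.27120575 -0.01057968]
```

View pics/g2t.png

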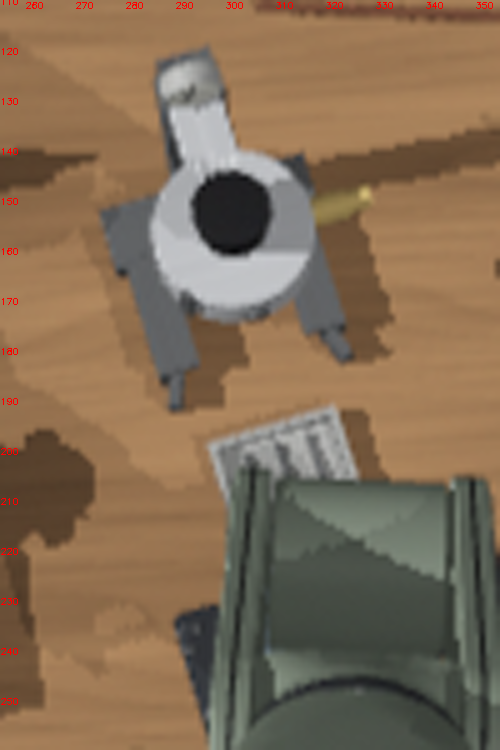

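View pics/g2s.png

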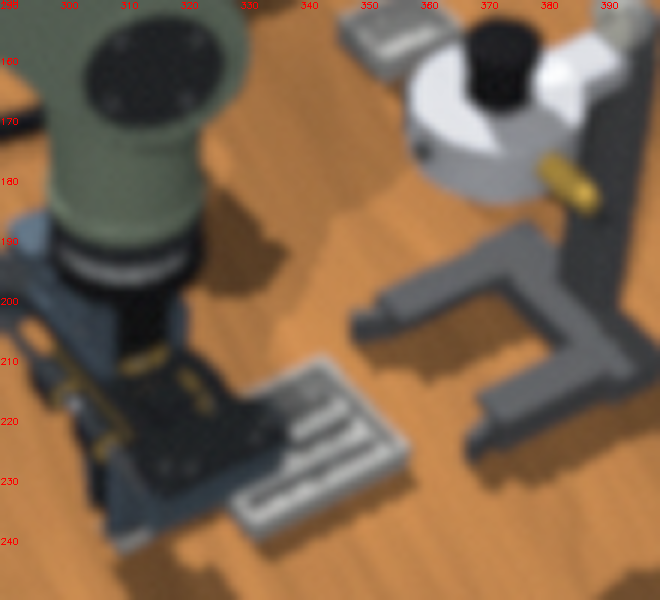

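```bash
python3 - <<'E'
from h import *; import model as M
np.set_printoptions(precision=1,suppress=True)
g=np.array([432.4,-40.0]);a=np.radians(12.94);u=np.array([np.cos(a),np.sin(a)]);v=np.array([-u[1],u[0]])
o=g+100*u; print("tray origin by robot",o)
tr=[o+50*u+40*v,o+50*u-40*v]; print("robot corners",tr)
for n,ps in(("top",[(296.5,197.9),(321.5,190.7)]),("side",[(343.2,209.),(357.5,224.5)])):
    c=np.array([onz(n,*p,14)[:2] for p in ps]); print(n,c,"cam-robot",c-np.array(tr),"len",np.linalg.norm(c[0]-c[1]))
# stand picks
for n,ps in(("top",[(289.3,191.6),(324,181.2)]),("top",[(290.2,191.5),(322.3,182.)]),("side",[(348.3,203.3),(368.,222.5)])):
    c=np.array([onz(n,*p,20)[:2] for p in ps]); d=c[0]-c[1]; print(n,"tips",c,c.mean(0),"len",np.linalg.norm(d),"yaw",np.degrees(np.arctan2(-d[0],d[1])))
# runner outer edges direction (top view): left outer edge, right outer edge
for ps in([(279.5,162.5),(287.6,184.5)],[(318,147),(324,175)],[(292.5,166),(295,181)],):
    c=np.array([onz("top",*p,20)[:2] for p in ps]);d=c[0]-c[1];print("edge yaw",np.degrees(np.arctan2(d[1],d[0])))
for ps in([(353,201),(376,186)],[(370,217),(394,205)]):
    c=np.array([onz("side",*p,20)[:2] for p in ps]);d=c[1]-c[0];print("side edge yaw",np.degrees(np.arctan2(d[1],d[0])),c)
im=cv2.imread("pics/top2.png")[:,:,::-1]
crop(im,268,135,62,62,10,"pics/h2t.png")
im=cv2.imread("pics/side2.png")[:,:,::-1]
crop(im,338,175,70,55,10,"pics/h2s.png")
E
```

```text
tray origin by robot [529.9 -17.6]
robot corners [array([569.6,  32.6]), array([587.5, -45.4])]
top [[571.2  32.8]
 [587.6 -43.4]] cam-robot [[1.5 0.2]
 [0.1 2. ]] len 77.90920712437243
side [[568.4  33.4]
 [585.  -45.5]] cam-robot [[-1.3  0.8]
 [-2.5 -0.1]] len 80.6442063662181
top tips [[590.6  52.8]
 [614.8 -52.9]] [602.7  -0. ] len 108.41292054921357 yaw 12.91140689680365
top tips [[590.7  50.1]
 [612.7 -47.6]] [601.7   1.2] len 100.1624166504145 yaw 12.70673694481221
side tips [[591.7  46.7]
 [617.2 -53.9]] [604.4  -3.6] len 103.74413314655123 yaw 14.228995263531099
edge yaw 16.031031723519547
edge yaw 7.2878180355937205
edge yaw 5.434189514105873
side edge yaw 21.555526139137484 [[610.5  51.4]
 [713.8  92.2]]
side edge yaw 13.062384268482631 [[633.1 -34.2]
 [730.5 -11.6]]
```

View pics/h2t.png

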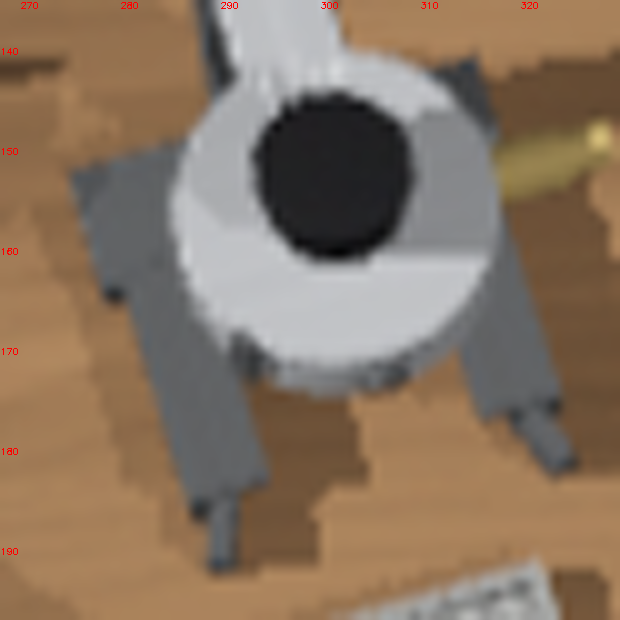

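View pics/h2s.png

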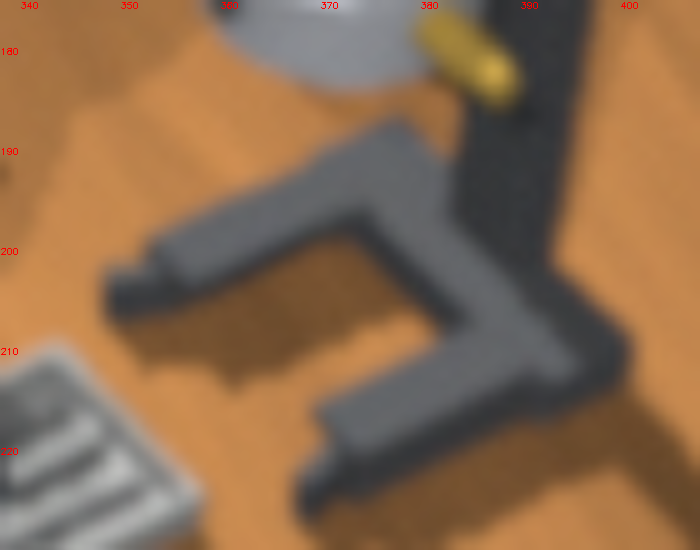

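```bash
python3 - <<'E'
from h import *
np.set_printoptions(precision=1,suppress=True)
for z in(20,24):
  for n,pi in(("top",[(294.3,182.5),(316,176)]),("top",[(287.3,185),(323.5,174.5)]),("side",[(357,203),(369,215.3)]),("side",[(352.5,198.8),(373,219.5)])):
    c=np.array([onz(n,*p,z)[:2] for p in pi]);d=c[0]-c[1];m=c.mean(0)
    a=np.arctan2(-d[0],d[1]);print(z,n,c.ravel(),"len",np.linalg.norm(d),"yaw",np.degrees(a),"mid",m,"home",m+22*np.array([np.cos(a),np.sin(a)]))
E
```

```text
20 top [617.4  36.1 632.7 -30.2] len 68.01470780076517 yaw 12.952711576421972 mid [625.1   3. ] home [646.5   7.9]
20 top [611.3  57.5 635.7 -53. ] len 113.12859512805272 yaw 12.433878350249541 mid [623.5   2.3] home [645.   7.]
20 side [619.2  38.3 633.2 -26.3] len 66.04436604067755 yaw 12.241025540359606 mid [626.2   6. ] home [647.7  10.7]
20 side [613.   61.6 637.6 -47.5] len 111.73486630833816 yaw 12.689097688003779 mid [625.3   7.1] home [646.8  11.9]
24 top [616.4  36.  631.6 -30.1] len 67.82345761036213 yaw 12.952711576422008 mid [624.    2.9] home [645.4   7.9]
24 top [610.3  57.3 634.6 -52.8] len 112.81048944094687 yaw 12.43387835024958 mid [622.4   2.2] home [643.9   7. ]
24 side [617.4  34.7 631.3 -29.6] len 65.79544529120733 yaw 12.241025540359637 mid [624.4   2.5] home [645.9   7.2]
24 side [611.2  57.9 635.7 -50.7] len 111.31373838583976 yaw 12.689097688003821 mid [623.4   3.6] home [644.9   8.4]
```

Request:
drive_tool:
  motion:
    - [[0,0,0],[0,0,-0.005]]
    - [[0.0068,0.0015,0],[0,0,0]]
    - [[0.0068,0.0015,0],[0,0,0]]
    - [[0.0068,0.0015,0],[0,0,0]]
    - [[0.0068,0.0015,0],[0,0,0]]
    - [[0.0068,0.0015,0],[0,0,0]]
    - [[0.0039,0.0009,0],[0,0,0]]
    - [[0.0039,0.0009,0],[0,0,0]]
    - [[0.0039,0.0009,0],[0,0,0]]
    - [[0.0039,0.0009,0],[0,0,0]]

```text
time_s: 6.13
ee_pos: [481.9, -28.3, 19.9]
ee_rot: [179.9, 0.0, -77.3]
force: [-2.0, -0.6, 2.5]
gripper_width: 11.9
```

Request:
drive_tool:
  motion:
    - [[0.0039,0.0009,0],[0,0,0]]
    - [[0.0039,0.0009,0],[0,0,0]]
    - [[0.0039,0.0009,0],[0,0,0]]
    - [[0.0039,0.0009,0],[0,0,0]]
    - [[0.0039,0.0009,0],[0,0,0]]
    - [[0.0039,0.0009,0],[0,0,0]]
    - [[0,0,0],[0,0,0]]
    - [[0,0,0],[0,0,0]]
    - [[0,0,0],[0,0,0]]
    - [[0,0,0],[0,0,0]]

```text
time_s: 6.97
ee_pos: [505.7, -23.0, 20.0]
ee_rot: [-180.0, -0.0, -77.3]
force: [-0.3, 0.8, -2.0]
gripper_width: 11.8
```

```bash
python3 - <<'E'
from h import *
np.set_printoptions(precision=2,suppress=True)
s=env.grab_frame("side");cv2.imwrite("pics/side3.png",s[:,:,::-1])
crop(s,320,150,90,90,8,"pics/g3s.png")
st=env.state();print(st["time_s"],st["gripper_width"],st["ee_pos"],st["ee_rot"],st["force"],st["torque"])
E
```

```text
7.0167 11.6931544216539 [505.51 -22.97  19.94] [-179.98   -0.01  -77.3 ] [ 0.42  0.23 -1.79] [-0.1   0.29  0.03]
```

View pics/g3s.png

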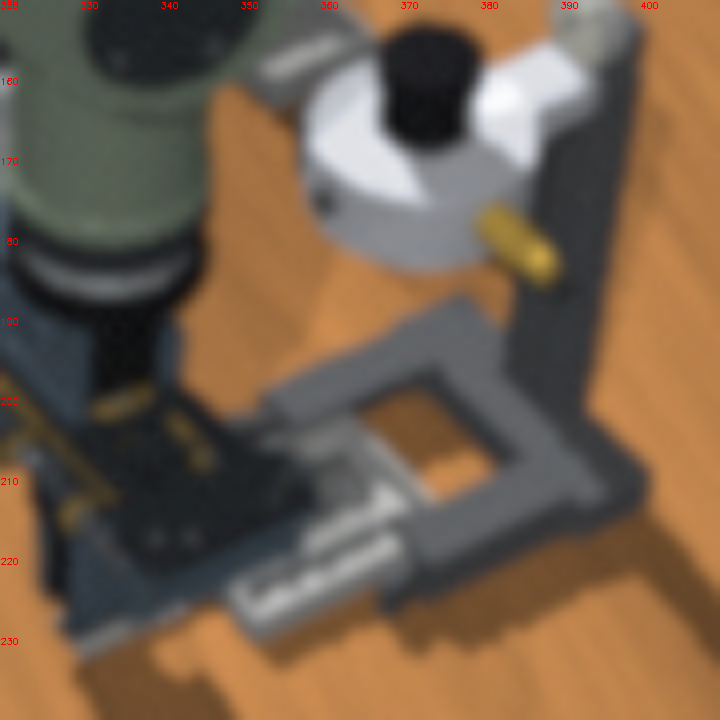

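Request:
drive_tool:
  motion:
    - [[0.0039,0.0009,0],[0,0,0]]
    - [[0.0039,0.0009,0],[0,0,0]]
    - [[0.0039,0.0009,0],[0,0,0]]
    - [[0.0039,0.0009,0],[0,0,0]]
    - [[0.0039,0.0009,0],[0,0,0]]
    - [[0.0039,0.0009,0],[0,0,0]]
    - [[0.0039,0.0009,0],[0,0,0]]
    - [[0.0039,0.0009,0],[0,0,0]]
    - [[0.002,0.0004,0],[0,0,0]]
    - [[0,0,0],[0,0,0]]

```text
time_s: 7.85
ee_pos: [539.7, -15.2, 19.9]
ee_rot: [-179.9, -0.0, -77.3]
force: [0.3, 0.4, -0.4]
gripper_width: 11.8
```

Request:
drive_tool:
  motion:
    - [[0.001,0.0002,0],[0,0,0]]
    - [[0.001,0.0002,0],[0,0,0]]
    - [[0.001,0.0002,0],[0,0,0]]
    - [[0.001,0.0002,0],[0,0,0]]
    - [[0.001,0.0002,0],[0,0,0]]
    - [[0.001,0.0002,0],[0,0,0]]
    - [[0.001,0.0003,0],[0,0,0]]
    - [[0,0,0],[0,0,0]]
    - [[0,0,0],[0,0,0]]
    - [[0,0,0],[0,0,0]]

```text
time_s: 8.68
ee_pos: [545.7, -13.9, 20.0]
ee_rot: [-180.0, -0.0, -77.3]
force: [-0.3, 0.3, -1.6]
gripper_width: 11.9
```

Request:
drive_tool:
  motion:
    - [[0.001,0.0002,0],[0,0,0]]
    - [[0.001,0.0002,0],[0,0,0]]
    - [[0.001,0.0002,0],[0,0,0]]
    - [[0.001,0.0003,0],[0,0,0]]
    - [[0,0,0],[0,0,0]]
    - [[0,0,0],[0,0,0]]
    - [[0,0,0],[0,0,0]]
    - [[0,0,0],[0,0,0]]
    - [[0,0,0],[0,0,0]]
    - [[0,0,0],[0,0,0]]

```text
time_s: 9.52
ee_pos: [546.2, -13.3, 19.9]
ee_rot: [179.6, 0.1, -77.3]
force: [-9.8, -1.0, 5.8]
gripper_width: 11.8
```

Request:
drive_tool:
  motion:
    - [[-0.0015,-0.0003,0],[0,0,0]]
    - [[0,0,0],[0,0,0]]
    - [[0,0,0],[0,0,0]]
    - [[0,0,0],[0,0,0]]
    - [[0,0,0],[0,0,0]]
    - [[0,0,0],[0,0,0]]
    - [[0,0,0],[0,0,0]]
    - [[0,0,0],[0,0,0]]
    - [[0,0,0],[0,0,0]]
    - [[0,0,0],[0,0,0]]
  claw: 0.7

```text
time_s: 10.35
ee_pos: [548.2, -13.3, 20.0]
ee_rot: [-180.0, -0.0, -77.3]
force: [0.6, 0.6, 0.7]
gripper_width: 64.0
```

Request:
drive_tool:
  motion:
    - [[0,0,0.01],[0,0,0]]
    - [[0,0,0.02],[0,0,0]]
    - [[-0.005,0,0.03],[0,0,0]]
    - [[-0.0099,0.012,0.035],[0,0,0]]
    - [[-0.01,0.025,0.035],[0,0,-0.033]]
    - [[-0.01,0.03,0.005],[0,0,-0.033]]
    - [[-0.01,0.03,0],[0,0,-0.033]]
    - [[-0.01,0.03,0],[0,0,-0.034]]
    - [[-0.01,0.03,0],[0,0,0]]
    - [[-0.01,0.03,0],[0,0,0]]

```text
time_s: 11.18
ee_pos: [473.2, 173.6, 154.1]
ee_rot: [-179.9, 0.0, -84.9]
force: [0.4, 0.9, -0.6]
gripper_width: 64.0
```

```bash
python3 - <<'E'
from h import *; import model as M
np.set_printoptions(precision=2,suppress=True)
s=env.grab_frame("side");cv2.imwrite("pics/side4.png",s[:,:,::-1])
t=env.grab_frame("top");cv2.imwrite("pics/top4.png",t[:,:,::-1])
pts=[(q,(0,255,0)) for q in proj("side",M.T(643.8,8.7,12.65,M.tray[:8]))]
crop(s,335,150,75,85,7,"pics/g4s.png",pts)
cv2.imwrite("pics/g4t.png",t[:,:,::-1])
print("pink",onz("top",250,276,87),onz("top",250,276,100),onz("top",280,312,60))
st=env.state();print(st["time_s"],st["gripper_width"],st["ee_pos"],st["ee_rot"],st["force"],st["torque"])
E
```

```text
pink [345.69 172.    87.  ] [344.76 170.31 100.  ] [243.89  97.63  60.  ]
11.2833 63.8429915705546 [472.53 175.64 153.91] [-179.96    0.09  -84.65] [ 0.84  0.38 -1.01] [-0.04  0.19  0.04]
```

View pics/g4s.png

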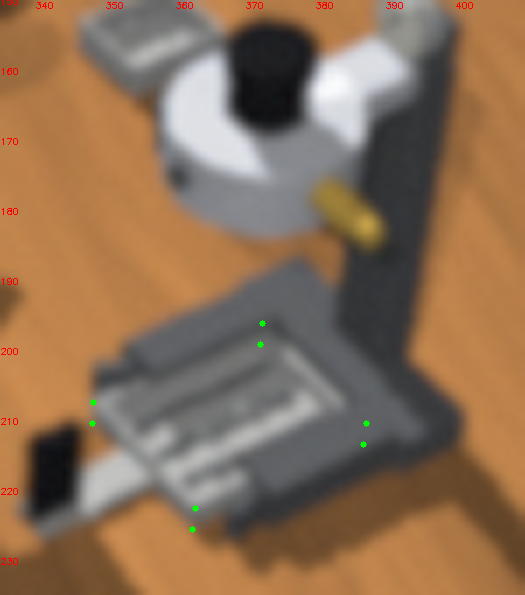

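View pics/g4t.png

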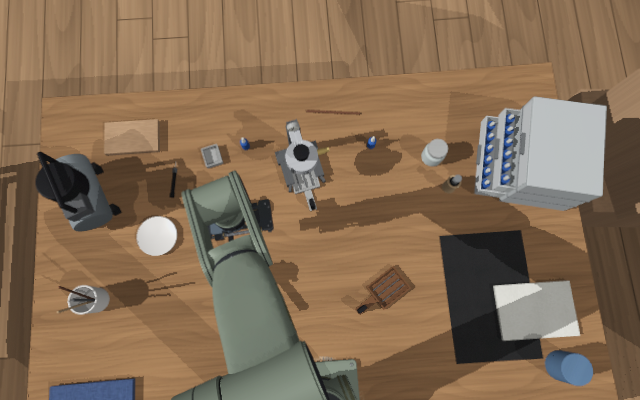

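Request:
drive_tool:
  motion:
    - [[-0.0103,0.017,0],[0,0,0]]
    - [[-0.0103,0.017,0],[0,0,0]]
    - [[-0.0103,0.0165,0],[0,0,0]]
    - [[0,0,-0.02],[0,0,0]]
    - [[0,0,-0.03],[0,0,0]]
    - [[0,0,-0.03],[0,0,0]]
    - [[0,0,-0.02],[0,0,0]]
    - [[0,0,0],[0,0,0]]
    - [[0,0,0],[0,0,0]]
    - [[0,0,0],[0,0,0]]

```text
time_s: 12.12
ee_pos: [444.2, 223.0, 54.4]
ee_rot: [-179.9, 0.0, -84.9]
force: [-0.5, 0.2, -0.3]
gripper_width: 63.7
```

```bash
python3 - <<'E'
from h import *
np.set_printoptions(precision=2,suppress=True)
s=env.grab_frame("side");cv2.imwrite("pics/side5.png",s[:,:,::-1])
t=env.grab_frame("top");cv2.imwrite("pics/top5.png",t[:,:,::-1])
a=s[110:230,230:350,::-1];b=t[150:270,170:290,::-1]
cv2.imwrite("pics/g5.png",cv2.resize(np.hstack([a,b]),(800,400),interpolation=cv2.INTER_CUBIC))
st=env.state();print(st["time_s"],st["gripper_width"],st["ee_pos"],st["ee_rot"],st["force"],st["torque"])
E
```

```text
12.2167 63.92474897822419 [444.32 223.18  54.73] [-179.8     0.06  -84.93] [0.52 0.24 0.3 ] [-0.07  0.16 -0.01]
```

View pics/g5.png

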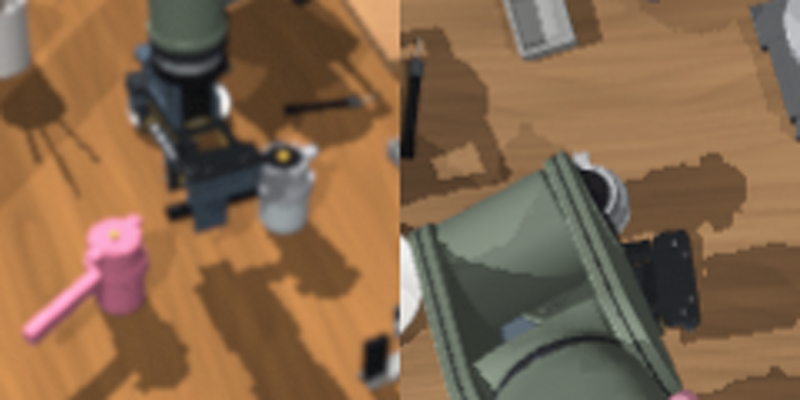

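Request:
drive_tool:
  motion:
    - [[-0.0023,0.0017,0],[0,0,0]]
    - [[0,0,-0.01],[0,0,0]]
    - [[0,0,-0.0087],[0,0,0]]
    - [[0,0,0],[0,0,0]]
    - [[0,0,0],[0,0,0]]
    - [[0,0,0],[0,0,0]]
    - [[0,0,0],[0,0,0]]
    - [[0,0,0],[0,0,0]]
    - [[0,0,0],[0,0,0]]
    - [[0,0,0],[0,0,0]]

```text
time_s: 13.05
ee_pos: [440.7, 224.5, 34.4]
ee_rot: [-180.0, 0.0, -84.9]
force: [0.2, 0.3, 1.1]
gripper_width: 63.7
```

Request:
drive_tool:
  motion:
    - [[0,0,0],[0,0,0]]
    - [[0,0,0],[0,0,0]]
    - [[0,0,0],[0,0,0]]
    - [[0,0,0],[0,0,0]]
    - [[0,0,0],[0,0,0]]
    - [[0,0,0],[0,0,0]]
    - [[0,0,0],[0,0,0]]
    - [[0,0,0],[0,0,0]]
    - [[0,0,0],[0,0,0]]
    - [[0,0,0],[0,0,0]]
  claw: 0
  force: 50

```text
time_s: 13.88
ee_pos: [440.6, 224.5, 34.3]
ee_rot: [180.0, -0.0, -84.9]
force: [0.6, -0.7, 0.1]
gripper_width: 13.6
```

```bash
python3 - <<'E'
from h import *
np.set_printoptions(precision=2,suppress=True)
s=env.grab_frame("side");cv2.imwrite("pics/side6.png",s[:,:,::-1])
t=env.grab_frame("top");cv2.imwrite("pics/top6.png",t[:,:,::-1])
a=s[130:210,250:350,::-1];b=t[170:250,190:290,::-1]
cv2.imwrite("pics/g6.png",cv2.resize(np.vstack([a,b]),(600,600*160//100)[::1],interpolation=cv2.INTER_CUBIC)[:,:])
crop(s,260,140,70,60,10,"pics/g6s.png")
st=env.state();print(st["time_s"],st["gripper_width"],st["ee_pos"],st["ee_rot"],st["force"],st["torque"])
E
```

```text
13.9833 13.73810634373894 [440.59 224.46  34.29] [180.    -0.01 -84.92] [-0.29 -1.21 -0.14] [-0.08  0.16  0.05]
```

View pics/g6s.png

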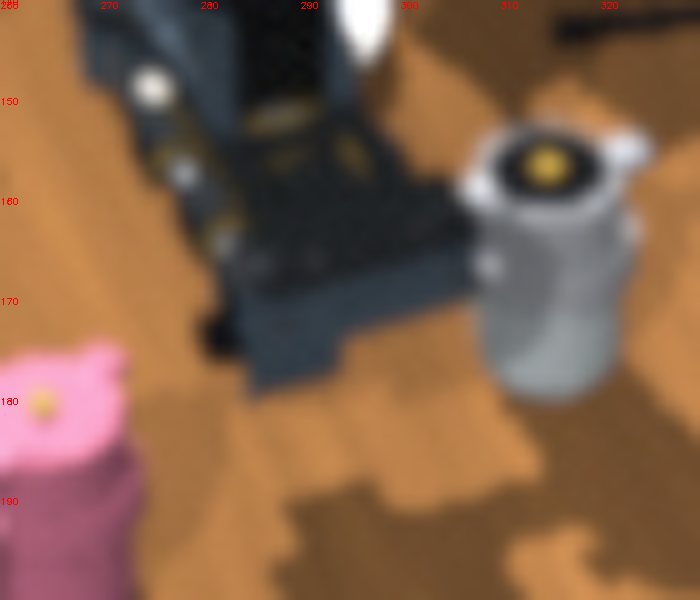

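Request:
drive_tool:
  motion:
    - [[0,0,0.002],[0,0,0]]
    - [[0,0,0.004],[0,0,0]]
    - [[0,0,0.008],[0,0,0]]
    - [[0,0,0.01],[0,0,0]]
    - [[0,0,0.01],[0,0,0]]
    - [[0,0,0.01],[0,0,0]]
    - [[0,0,0.01],[0,0,0]]
    - [[0,0,0.006],[0,0,0]]
    - [[0,0,0.005],[0,0,0]]
    - [[0,0,0],[0,0,0]]
  claw: 0
  force: 50

```text
time_s: 14.82
ee_pos: [441.2, 224.8, 100.6]
ee_rot: [-179.9, 0.0, -84.9]
force: [-0.3, -0.2, -1.2]
gripper_width: 13.7
```

Request:
drive_tool:
  motion:
    - [[0.002,-0.005,0],[0,0,-0.03]]
    - [[0.0045,-0.01,0],[0,0,-0.08]]
    - [[0.0045,-0.01,0],[0,0,-0.09]]
    - [[0.0045,-0.01,0],[0,0,-0.09]]
    - [[0.0045,-0.01,0],[0,0,-0.09]]
    - [[0.0045,-0.01,0],[0,0,-0.09]]
    - [[0.0045,-0.01,0],[0,0,-0.09]]
    - [[0.0045,-0.01,0],[0,0,-0.09]]
    - [[0.0045,-0.01,0],[0,0,-0.06]]
    - [[0.0045,-0.0095,0],[0,0,-0.0305]]

```text
time_s: 15.65
ee_pos: [482.9, 129.0, 98.6]
ee_rot: [179.9, -0.1, -127.5]
force: [-0.2, 0.5, -1.4]
gripper_width: 13.8
```

Request:
drive_tool:
  motion:
    - [[0,0,0],[0,0,0]]
    - [[0,0,0],[0,0,0]]
    - [[0,0,0],[0,0,0]]
    - [[0,0,0],[0,0,0]]
    - [[0,0,0],[0,0,0]]
    - [[0,0,0],[0,0,0]]
    - [[0,0,0],[0,0,0]]
    - [[0,0,0],[0,0,0]]
    - [[0,0,0],[0,0,0]]
    - [[0,0,0],[0,0,0]]

```text
time_s: 16.48
ee_pos: [483.1, 130.1, 99.3]
ee_rot: [-180.0, -0.0, -127.3]
force: [-0.9, -0.5, -1.3]
gripper_width: 13.5
```

```bash
python3 - <<'E'
from h import *
np.set_printoptions(precision=2,suppress=True)
s=env.grab_frame("side");cv2.imwrite("pics/side7.png",s[:,:,::-1])
t=env.grab_frame("top");cv2.imwrite("pics/top7.png",t[:,:,::-1])
crop(s,300,120,110,90,7,"pics/g7s.png")
crop(t,230,110,110,90,7,"pics/g7t.png")
st=env.state();print(st["time_s"],st["gripper_width"],st["ee_pos"],st["ee_rot"],st["force"],st["torque"],st["qpos"])
E
```

```text
16.5833 13.852440737037211 [483.11 130.01  99.32] [-180.     -0.   -127.34] [ 0.3   0.27 -0.56] [0.07 0.33 0.  ] [ 13.75  17.76 108.86  -0.    53.39 141.09]
```

View pics/g7s.png

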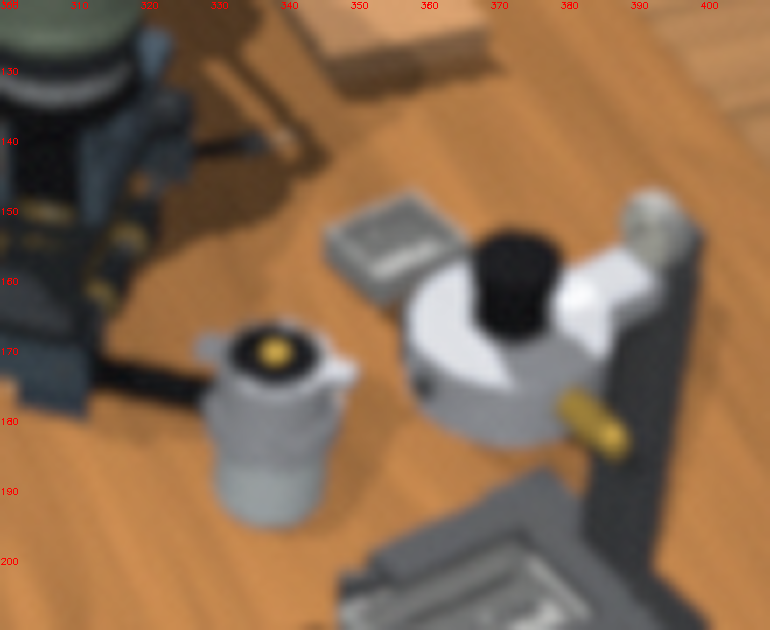

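View pics/g7t.png

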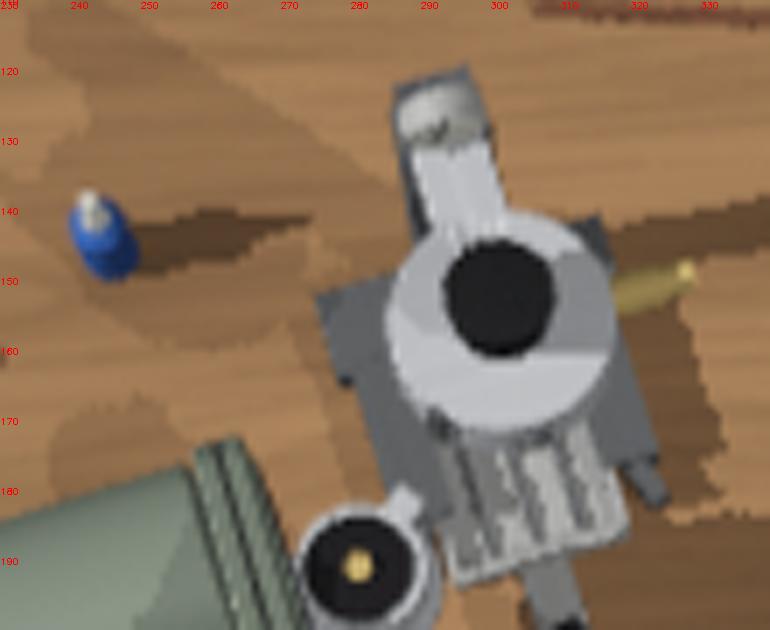

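```bash
python3 - <<'E'
from h import *; import model as M
from scipy.optimize import least_squares
np.set_printoptions(precision=2,suppress=True)
a=np.radians(-37.34);u=np.array([np.cos(a),np.sin(a)]);g=np.array([483.1,130.])
for z in(152,155):
  for n,p in(("top",(280.7,190.2)),("side",(338.75,170))):
    c=onz(n,*p,z)[:2]; d=c-g; print(z,n,c,"L",d@u,"lat",d@[-u[1],u[0]])
print("tri",tri(("top",280.7,190.2),("side",338.75,170)))
# head: top ellipse edges, tangent extremes
def circpix(n,c,r,z): return proj(n,[(c[0]+r*np.cos(k),c[1]+r*np.sin(k),z) for k in np.linspace(0,6.283,361)])
def res(c): # top view: left/right/top extremes of z=199 circle
    q=circpix("top",c,43.5,199); return [q[:,0].min()-284.6,q[:,0].max()-317.6,q[:,1].min()-139.6]
o=least_squares(res,[643,8]);print("head top",o.x,o.fun)
def res(c):
    q=circpix("side",c,43.5,199);q2=circpix("side",c,43.5,165); return [min(q[:,0].min(),q2[:,0].min())-357.2,q2[:,1].max()-183.2]
o=least_squares(res,[643,8]);print("head side",o.x,o.fun)
for r,z in((18,235),):
  def res(c):
    q=circpix("side",c,18,235); return [q[:,0].mean()-373.3,q[:,1].min()-152.5]
  o=least_squares(res,[643,8]);print("knob side",o.x)
  def res(c):
    q=circpix("top",c,20,235); return [q[:,0].mean()-300.8,q[:,1].min()-143.6]
  o=least_squares(res,[643,8]);print("knob top",o.x, np.ptp(circpix("top",o.x,20,235)[:,0]))
E
```

```text
152 top [564.54  70.46] L 100.85756416691468 lat 2.0615970368199434
152 side [562.97  72.18] L 98.56556853742143 lat 2.4737752866107416
155 top [563.8   70.29] L 100.38018264494357 lat 1.4786763768977695
155 side [561.57  68.98] L 99.39728490965385 lat -0.9210536232495017
tri (array([563.23,  70.56, 153.55]), [np.float64(0.9284734959819482), np.float64(0.9284734959820509)])
head top [644.06   8.24] [ 0.08 -0.08  0.  ]
head side [644.8   9.3] [-0.  0.]
knob side [643.07   6.77]
knob top [644.05   7.87] 15.523649857070836
```

Request:
drive_tool:
  motion:
    - [[0.004,-0.0031,0],[0,0,0]]
    - [[0.01,-0.0078,0],[0,0,0]]
    - [[0.01,-0.0078,0],[0,0,0]]
    - [[0.012,-0.0093,0],[0,0,0]]
    - [[0.012,-0.0093,0],[0,0,0]]
    - [[0.012,-0.0093,0],[0,0,0]]
    - [[0.01,-0.0078,0],[0,0,0]]
    - [[0.0063,-0.0047,0],[0,0,0]]
    - [[0.004,-0.0031,0],[0,0,0]]
    - [[0,0,0],[0,0,0]]

```text
time_s: 17.42
ee_pos: [564.2, 67.1, 99.1]
ee_rot: [-180.0, -0.0, -127.4]
force: [-0.7, 0.6, -1.1]
gripper_width: 13.6
```

Request:
drive_tool:
  motion:
    - [[0,0,0],[0,0,0]]
    - [[0,0,0],[0,0,0]]
    - [[0,0,0],[0,0,0]]
    - [[0,0,0],[0,0,0]]
    - [[0,0,0.003],[0,0,0]]
    - [[0,0,0.003],[0,0,0]]
    - [[0,0,0.003],[0,0,0]]
    - [[0,0,0],[0,0,0]]
    - [[0,0,0],[0,0,0]]
    - [[0,0,0],[0,0,0]]

```text
time_s: 18.25
ee_pos: [563.4, 67.8, 108.4]
ee_rot: [-180.0, -0.0, -127.3]
force: [0.4, 0.1, -2.1]
gripper_width: 13.8
```

```bash
python3 - <<'E'
from h import *
np.set_printoptions(precision=2,suppress=True)
s=env.grab_frame("side");cv2.imwrite("pics/side8.png",s[:,:,::-1])
t=env.grab_frame("top");cv2.imwrite("pics/top8.png",t[:,:,::-1])
crop(s,320,130,90,80,8,"pics/g8s.png")
crop(t,255,115,80,80,7,"pics/g8t.png")
st=env.state();print(st["time_s"],st["gripper_width"],st["ee_pos"],st["ee_rot"],st["force"],st["torque"],st["qpos"])
E
```

```text
18.35 13.51052247839659 [563.27  67.78 108.2 ] [ 179.99   -0.02 -127.34] [-0.12  0.32 -1.74] [0.04 0.23 0.05] [  5.7   22.6   99.48  -0.    57.94 133.05]
```

View pics/g8s.png

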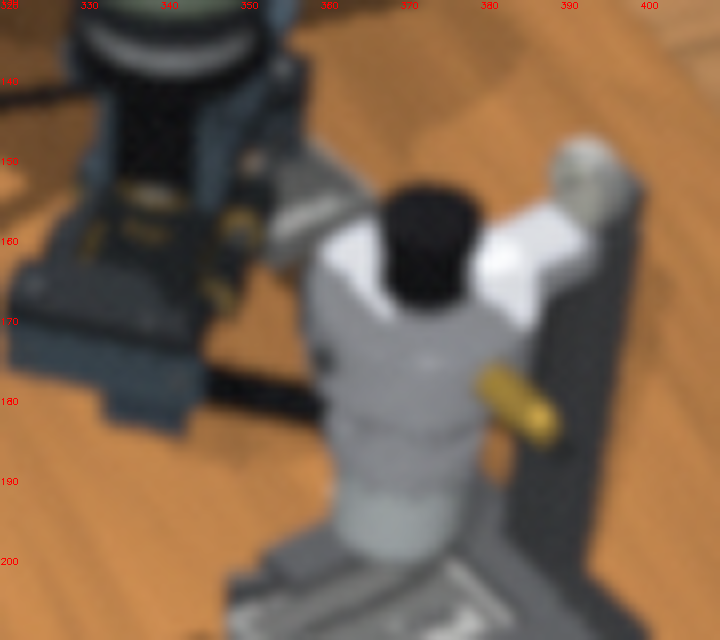

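View pics/g8t.png

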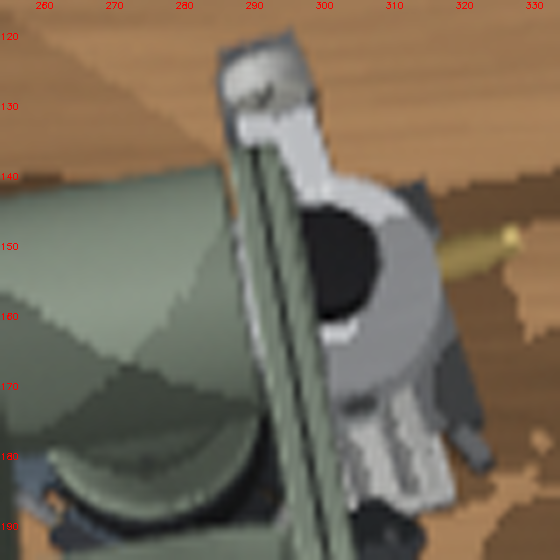

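```bash
python3 - <<'E'
from h import *
for z in (80,90,100,110,165): print(z,proj("side",(644.2,8.2,z)),proj("side",(643.2,7,z)))
im=cv2.imread("pics/side8.png")
for v in (190,193,196): print(v,[tuple(int(k) for k in im[v,u]) for u in list(range(356,366))+list(range(374,384))])
E
```

```text
80 [[369.16179118 194.01207037]] [[369.03261234 194.33141916]]
90 [[369.4189007  191.72567949]] [[369.28931545 192.04484486]]
100 [[369.67834511 189.41738352]] [[369.54835203 189.73634419]]
110 [[369.94015376 187.08688841]] [[369.80975143 187.40562249]]
165 [[371.42371468 173.85875012]] [[371.29103728 174.17581913]]
190 [(71, 126, 185), (75, 130, 190), (76, 134, 194), (79, 136, 198), (91, 140, 195), (111, 138, 173), (127, 134, 142), (136, 134, 130), (139, 137, 131), (137, 133, 129), (130, 126, 124), (124, 120, 118), (117, 115, 112), (109, 106, 104), (99, 95, 93), (89, 85, 85), (85, 85, 89), (79, 87, 100), (71, 84, 103), (61, 70, 84)]
193 [(75, 128, 185), (73, 126, 184), (74, 127, 185), (78, 128, 184), (89, 126, 172), (112, 128, 149), (132, 134, 134), (144, 142, 136), (150, 148, 142), (154, 152, 146), (146, 143, 137), (137, 135, 131), (125, 123, 118), (107, 105, 102), (93, 91, 88), (88, 85, 84), (91, 88, 86), (95, 91, 90), (89, 85, 83), (68, 66, 64)]
196 [(86, 117, 157), (92, 112, 141), (97, 107, 126), (100, 103, 112), (103, 103, 104), (111, 108, 107), (130, 128, 124), (144, 142, 137), (153, 150, 144), (156, 154, 149), (140, 139, 133), (129, 128, 122), (112, 111, 108), (96, 94, 92), (90, 88, 86), (94, 91, 90), (98, 97, 95), (97, 94, 93), (85, 81, 79), (67, 65, 63)]
```

Request:
drive_tool:
  motion:
    - [[0,0,0.001],[0,0,0]]
    - [[0,0,0.001],[0,0,0]]
    - [[0,0,0.001],[0,0,0]]
    - [[0,0,0.001],[0,0,0]]
    - [[0,0,0.001],[0,0,0]]
    - [[0,0,0.001],[0,0,0]]
    - [[0,0,0.001],[0,0,0]]
    - [[0,0,0.001],[0,0,0]]
    - [[0,0,0],[0,0,0]]
    - [[0,0,0],[0,0,0]]

```text
time_s: 19.18
ee_pos: [563.4, 67.8, 116.4]
ee_rot: [-180.0, 0.0, -127.3]
force: [-0.3, -0.4, -1.7]
gripper_width: 13.7
```

Request:
drive_tool:
  motion:
    - [[0,0,0.002],[0,0,0]]
    - [[0,0,0.002],[0,0,0]]
    - [[0,0,0.002],[0,0,0]]
    - [[0,0,0.002],[0,0,0]]
    - [[0,0,0.002],[0,0,0]]
    - [[0,0,0.002],[0,0,0]]
    - [[0,0,0.002],[0,0,0]]
    - [[0,0,0.002],[0,0,0]]
    - [[0,0,0.001],[0,0,0]]
    - [[0,0,0],[0,0,0]]

```text
time_s: 20.02
ee_pos: [562.7, 67.8, 132.6]
ee_rot: [179.9, -0.1, -127.4]
force: [0.9, -0.7, -6.3]
gripper_width: 13.8
```

```bash
python3 - <<'E'
from h import *
np.set_printoptions(precision=2,suppress=True)
s=env.grab_frame("side");cv2.imwrite("pics/side9.png",s[:,:,::-1])
crop(s,320,130,90,80,8,"pics/g9s.png")
st=env.state();print(st["time_s"],st["gripper_width"],st["ee_pos"],st["ee_rot"],st["force"],st["torque"],st["qpos"])
E
```

```text
20.0667 13.68569886850767 [562.76  67.76 132.63] [ 179.92   -0.07 -127.35] [-0.17 -0.06 -6.13] [ 0.28  0.65 -0.02] [  5.7   21.25  97.65   0.    61.21 133.05]
```

View pics/g9s.png

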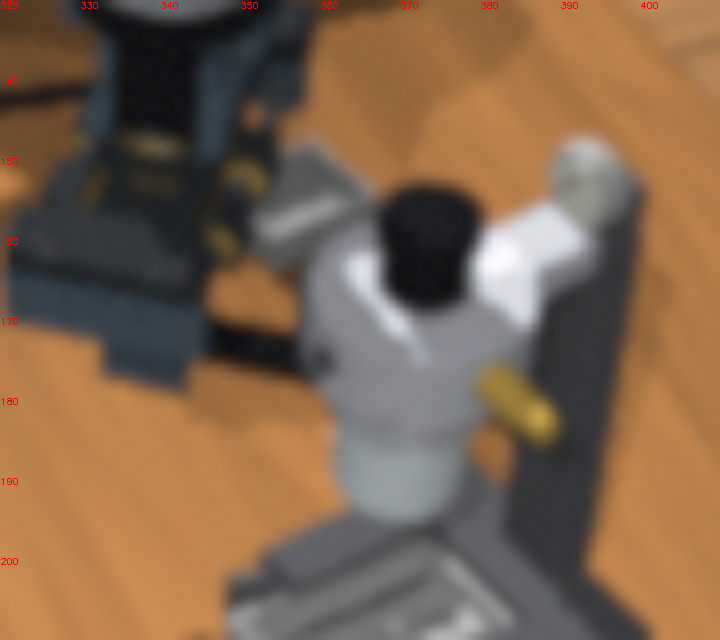

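Request:
drive_tool:
  motion:
    - [[-0.0026,-0.0035,0],[0,0,0.0436]]
    - [[-0.0024,-0.0037,0],[0,0,0.0436]]
    - [[-0.0023,-0.0037,0],[0,0,0.0436]]
    - [[-0.0021,-0.0038,0],[0,0,0.0436]]
    - [[0,0,0],[0,0,0]]
    - [[0,0,0],[0,0,0]]
    - [[0,0,0],[0,0,0]]
    - [[0,0,0],[0,0,0]]
    - [[0,0,0],[0,0,0]]
    - [[0,0,0],[0,0,0]]

```text
time_s: 20.9
ee_pos: [553.8, 53.0, 133.1]
ee_rot: [180.0, -0.0, -117.4]
force: [1.5, -2.6, -6.8]
gripper_width: 13.9
```

```bash
python3 - <<'E'
from h import *
np.set_printoptions(precision=2,suppress=True)
s=env.grab_frame("side");cv2.imwrite("pics/side10.png",s[:,:,::-1])
crop(s,320,130,90,80,8,"pics/g10s.png")
st=env.state();print(st["time_s"],st["gripper_width"],st["ee_pos"],st["ee_rot"],st["force"],st["torque"],st["qpos"])
E
```

```text
20.95 13.86940094794441 [553.77  53.01 133.15] [ 179.97   -0.04 -117.37] [ 0.75 -3.45 -6.84] [-0.22  0.67 -0.28] [  4.29  20.31  99.06  -0.02  60.67 121.67]
```

View pics/g10s.png

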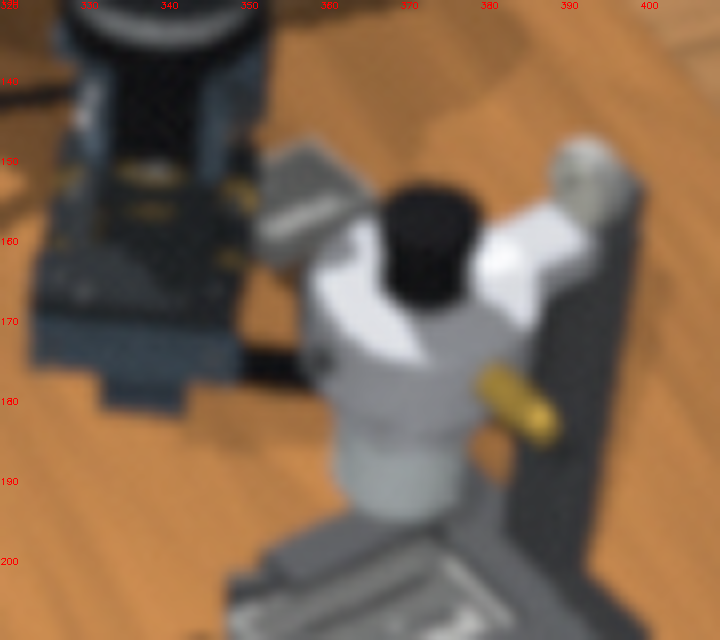

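```bash
python3 - <<'E'
from h import *
for c in((643.4,7.2),(644.2,8.2)):
  for z in(74,90,94,98,102):
    q=proj("side",[(c[0]+26*np.cos(k),c[1]+26*np.sin(k),z) for k in np.linspace(0,6.28,200)])
    q2=proj("side",[(c[0]+31*np.cos(k),c[1]+31*np.sin(k),z+46) for k in np.linspace(0,6.28,200)])
    print(c,z,"bottom v",q[:,1].max(),"collar low v",q2[:,1].max(),q[:,0].min(),q[:,0].max())
for f in("side8","side9","side10"):
    im=cv2.imread(f"pics/{f}.png").astype(int)
    print(f,[int(im[v,369:372].sum(1).mean()) for v in range(182,206)])
im=[cv2.resize(cv2.imread(f"pics/{f}.png")[145:205,340:395],None,fx=7,fy=7,interpolation=cv2.INTER_CUBIC) for f in("side8","side10")]
cv2.imwrite("pics/cmp.png",np.hstack(im))
E
```

```text
(643.4, 7.2) 74 bottom v 201.37485278320074 collar low v 191.84050637121086 360.74908544323785 377.0775803386739
(643.4, 7.2) 90 bottom v 197.72332438233093 collar low v 188.02046348469528 361.09641416131655 377.5500008938614
(643.4, 7.2) 94 bottom v 196.8015752149648 collar low v 187.05597976894478 361.1840360821141 377.6691748171371
(643.4, 7.2) 98 bottom v 195.87624059374275 collar low v 186.08766486664197 361.2719770791579 377.7887805261397
(643.4, 7.2) 102 bottom v 194.94730097974636 collar low v 185.11549753568008 361.36023875884155 377.9088201787358
(644.2, 8.2) 74 bottom v 201.10415104196082 collar low v 191.56901967082314 360.85195311182906 377.17054384449483
(644.2, 8.2) 90 bottom v 197.45279551781235 collar low v 187.7492736040402 361.19983440038715 377.64335440433064
(644.2, 8.2) 94 bottom v 196.5310965549483 collar low v 186.7848720484159 361.2875950833102 377.7626258633467
(644.2, 8.2) 98 bottom v 195.60581499534158 collar low v 185.8166425601436 361.375675089721 377.8823291180004
(644.2, 8.2) 102 bottom v 194.6769313321651 collar low v 184.84456393371968 361.46407602570855 378.00246632414894
side8 [407, 395, 390, 399, 405, 408, 411, 405, 404, 408, 432, 456, 467, 466, 465, 462, 454, 419, 350, 307, 288, 274, 297, 332]
side9 [405, 401, 403, 410, 430, 458, 469, 468, 466, 466, 462, 456, 411, 325, 256, 249, 279, 318, 344, 340, 304, 275, 293, 332]
side10 [405, 402, 404, 414, 434, 459, 468, 468, 465, 463, 462, 453, 408, 320, 256, 246, 279, 318, 343, 339, 305, 273, 293, 332]
```

View pics/cmp.png

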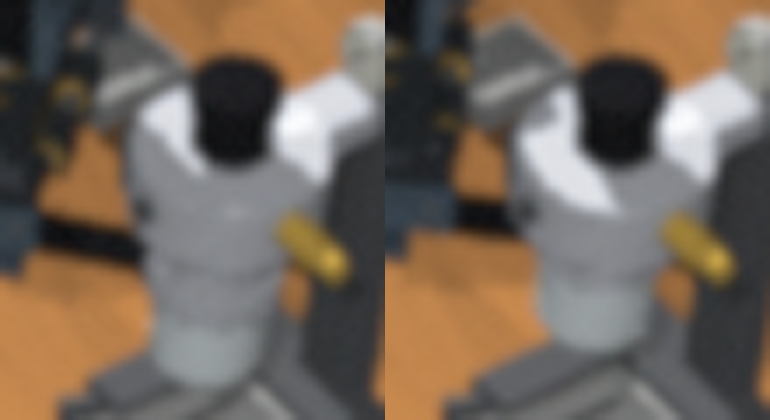

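Request:
drive_tool:
  motion:
    - [[0,0,-0.001],[0,0,0]]
    - [[0,0,-0.001],[0,0,0]]
    - [[0,0,0],[0,0,0]]
    - [[0,0,0],[0,0,0]]
    - [[0,0,0],[0,0,0]]
    - [[0,0,0],[0,0,0]]
    - [[0,0,0],[0,0,0]]
    - [[0,0,0],[0,0,0]]
    - [[0,0,0],[0,0,0]]
    - [[0,0,0],[0,0,0]]

```text
time_s: 21.78
ee_pos: [554.0, 53.1, 131.3]
ee_rot: [-180.0, -0.0, -117.3]
force: [-0.1, 0.3, -2.0]
gripper_width: 13.9
```

Request:
drive_tool:
  motion:
    - [[-0.0019,-0.0039,0],[0,0,0.0436]]
    - [[-0.0018,-0.004,0],[0,0,0.0436]]
    - [[0,0,0],[0,0,0]]
    - [[0,0,0],[0,0,0]]
    - [[0,0,0],[0,0,0]]
    - [[0,0,0],[0,0,0]]
    - [[0,0,0],[0,0,0]]
    - [[0,0,0],[0,0,0]]
    - [[0,0,0],[0,0,0]]
    - [[0,0,0],[0,0,0]]

```text
time_s: 22.62
ee_pos: [550.3, 45.3, 131.3]
ee_rot: [180.0, -0.0, -112.4]
force: [0.5, -0.0, -1.3]
gripper_width: 13.9
```

Request:
drive_tool:
  motion:
    - [[-0.0016,-0.0041,0],[0,0,0.0436]]
    - [[-0.0014,-0.0041,0],[0,0,0.0436]]
    - [[-0.0012,-0.0042,0],[0,0,0.0436]]
    - [[-0.001,-0.0043,0],[0,0,0.0436]]
    - [[-0.0008,-0.0043,0],[0,0,0.0436]]
    - [[-0.0007,-0.0043,0],[0,0,0.0436]]
    - [[0,0,0],[0,0,0]]
    - [[0,0,0],[0,0,0]]
    - [[0,0,0],[0,0,0]]
    - [[0,0,0],[0,0,0]]

```text
time_s: 23.45
ee_pos: [543.7, 20.1, 131.3]
ee_rot: [-180.0, -0.0, -97.4]
force: [0.1, -0.6, -1.0]
gripper_width: 14.0
```

Request:
drive_tool:
  motion:
    - [[-0.0005,-0.0044,0],[0,0,0.0436]]
    - [[-0.0003,-0.0044,0],[0,0,0.0436]]
    - [[-0.0001,-0.0044,0],[0,0,0.0436]]
    - [[0.0001,-0.0044,0],[0,0,0.0436]]
    - [[0.0003,-0.0044,0],[0,0,0.0436]]
    - [[0.0005,-0.0044,0],[0,0,0.0436]]
    - [[0.0007,-0.0043,0],[0,0,0.0436]]
    - [[0.0009,-0.0042,0],[0,0,0.0436]]
    - [[0,0,0],[0,0,0]]
    - [[0,0,0],[0,0,0]]

```text
time_s: 24.28
ee_pos: [545.2, -14.9, 131.3]
ee_rot: [180.0, -0.0, -77.5]
force: [-0.8, 0.7, -1.3]
gripper_width: 13.7
```

```bash
python3 - <<'E'
from h import *
np.set_printoptions(precision=2,suppress=True)
s=env.grab_frame("side");cv2.imwrite("pics/side11.png",s[:,:,::-1])
t=env.grab_frame("top");cv2.imwrite("pics/top11.png",t[:,:,::-1])
crop(s,320,130,90,90,8,"pics/g11s.png")
crop(t,255,115,100,110,6,"pics/g11t.png")
st=env.state();print(st["time_s"],st["gripper_width"],st["ee_pos"],st["ee_rot"],st["force"],st["torque"],st["qpos"])
E
```

```text
24.3833 13.569485820587111 [545.19 -14.7  131.29] [180.     0.   -77.42] [-0.36  0.18 -1.75] [-0.13  0.31  0.06] [ -2.75  19.48 100.67   0.    59.85  74.67]
```

View pics/g11s.png

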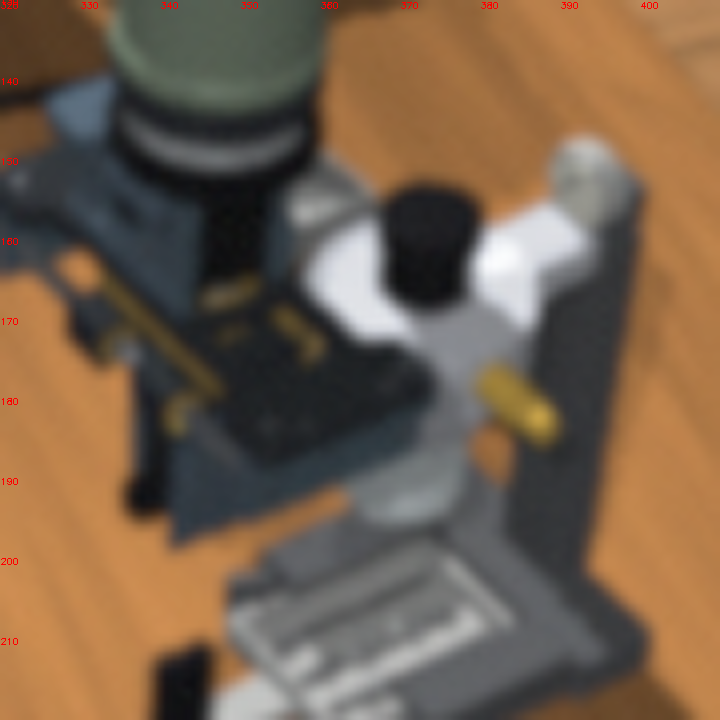

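View pics/g11t.png

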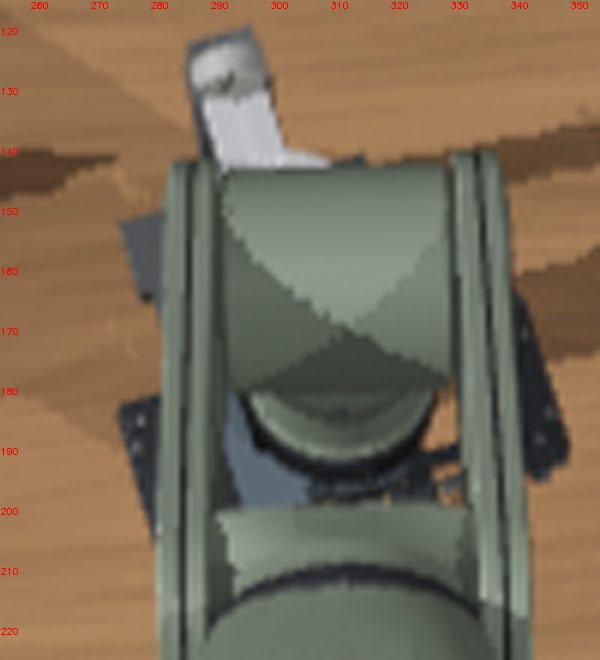

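Request:
drive_tool:
  motion:
    - [[0,0,-0.001],[0,0,0.005]]
    - [[0,0,-0.001],[0,0,0.003]]
    - [[0,0,-0.001],[0,0,0]]
    - [[0,0,-0.001],[0,0,0]]
    - [[0,0,-0.001],[0,0,0]]
    - [[0,0,-0.001],[0,0,0]]
    - [[0,0,0],[0,0,0]]
    - [[0,0,0],[0,0,0]]
    - [[0,0,0],[0,0,0]]
    - [[0,0,0],[0,0,0]]

```text
time_s: 25.22
ee_pos: [545.6, -15.0, 125.7]
ee_rot: [-179.9, -0.0, -76.9]
force: [-0.7, -2.0, 2.3]
gripper_width: 13.8
```

Request:
drive_tool:
  motion:
    - [[0,0,-0.0005],[0,0,0]]
    - [[0,0,-0.0005],[0,0,0]]
    - [[0,0,-0.0005],[0,0,0]]
    - [[0,0,0],[0,0,0]]
    - [[0,0,0],[0,0,0]]
    - [[0,0,0],[0,0,0]]
    - [[0,0,0],[0,0,0]]
    - [[0,0,0],[0,0,0]]
    - [[0,0,0],[0,0,0]]
    - [[0,0,0],[0,0,0]]

```text
time_s: 26.05
ee_pos: [545.8, -15.0, 124.3]
ee_rot: [-179.9, -0.0, -76.9]
force: [-1.1, -2.2, 5.1]
gripper_width: 13.6
```

```bash
python3 - <<'E'
from h import *
np.set_printoptions(precision=2,suppress=True)
st=env.state();print(st["time_s"],st["gripper_width"],st["ee_pos"],st["ee_rot"],st["force"],st["torque"],st["qpos"])
E
```

```text
26.05 13.580992976200445 [545.8  -14.96 124.35] [-179.9    -0.02  -76.92] [-1.07 -2.23  5.07] [-0.12 -0.44 -0.25] [ -2.78  19.87 101.21   0.    58.82  74.14]
```

Request:
drive_tool:
  motion:
    - [[0.0003,-0.0012,0],[0,0,0.012]]
    - [[0,0,0],[0,0,0]]
    - [[0,0,0],[0,0,0]]
    - [[0,0,0],[0,0,0]]
    - [[0,0,0],[0,0,0]]
    - [[0,0,0],[0,0,0]]
    - [[0,0,0],[0,0,0]]
    - [[0,0,0],[0,0,0]]
    - [[0,0,0],[0,0,0]]
    - [[0,0,0],[0,0,0]]

```text
time_s: 26.88
ee_pos: [546.3, -16.3, 124.3]
ee_rot: [-179.9, -0.0, -76.2]
force: [0.2, -2.7, 5.6]
gripper_width: 13.8
```

Request:
drive_tool:
  motion:
    - [[0,0,0],[0,0,0]]
    - [[0,0,0],[0,0,0]]
    - [[0,0,0],[0,0,0]]
    - [[0,0,0],[0,0,0]]
    - [[0,0,0],[0,0,0]]
    - [[0,0,0],[0,0,0]]
    - [[0,0,0],[0,0,0]]
    - [[0,0,0],[0,0,0]]
    - [[0,0,0],[0,0,0]]
    - [[0,0,0],[0,0,0]]
  force: 15

```text
time_s: 27.72
ee_pos: [546.2, -16.2, 124.1]
ee_rot: [-179.9, -0.0, -76.2]
force: [5.4, -1.5, 4.9]
gripper_width: 14.1
```

Request:
drive_tool:
  motion:
    - [[0,0,0],[0,0,0]]
    - [[0,0,0],[0,0,0]]
    - [[0,0,0],[0,0,0]]
    - [[0,0,0],[0,0,0]]
    - [[0,0,0],[0,0,0]]
    - [[0,0,0],[0,0,0]]
    - [[0,0,0],[0,0,0]]
    - [[0,0,0],[0,0,0]]
    - [[0,0,0],[0,0,0]]
    - [[0,0,0],[0,0,0]]
  claw: 0.5

```text
time_s: 28.55
ee_pos: [545.5, -16.2, 123.8]
ee_rot: [180.0, -0.0, -76.2]
force: [1.2, -0.2, 1.1]
gripper_width: 45.5
```

```bash
python3 - <<'E'
from h import *
np.set_printoptions(precision=2,suppress=True)
s=env.grab_frame("side");cv2.imwrite("pics/side12.png",s[:,:,::-1])
crop(s,320,130,90,90,8,"pics/g12s.png")
st=env.state();print(st["time_s"],st["gripper_width"],st["ee_pos"],st["ee_rot"],st["force"],st["torque"])
E
```

```text
28.6 45.94866358666623 [545.5  -16.18 123.84] [-180.     -0.01  -76.23] [ 0.35  0.61 -0.33] [-0.04  0.13  0.05]
```

View pics/g12s.png

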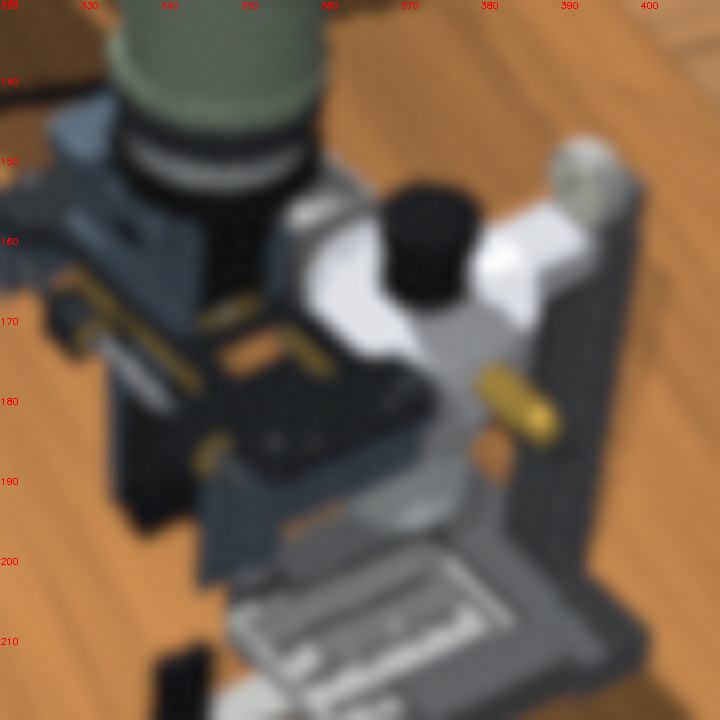

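Cup still hangs in the head with the fingers open (bowl bottom at side (371,196)). I'll raise the gripper and back it away.

Request:
drive_tool:
  motion:
    - [[0,0,0.004],[0,0,0]]
    - [[0,0,0.01],[0,0,0]]
    - [[0,0,0.015],[0,0,0]]
    - [[0,0,0.015],[0,0,0]]
    - [[0,0,0.015],[0,0,0]]
    - [[-0.01,-0.002,0.015],[0,0,0]]
    - [[-0.025,-0.005,0.01],[0,0,0]]
    - [[-0.03,-0.015,0],[0,0,0]]
    - [[-0.03,-0.025,0],[0,0,0]]
    - [[-0.025,-0.03,0],[0,0,0]]

```text
time_s: 29.43
ee_pos: [423.9, -92.9, 208.9]
ee_rot: [-179.9, -0.0, -76.1]
force: [-0.0, -0.8, -0.2]
gripper_width: 45.7
```

Request:
drive_tool:
  motion:
    - [[-0.02,-0.036,0],[0,0,0]]
    - [[-0.015,-0.038,0],[0,0,0]]
    - [[-0.01,-0.04,0],[0,0,0]]
    - [[-0.005,-0.04,0],[0,0,0]]
    - [[0,-0.04,0],[0,0,0]]
    - [[0,-0.04,0],[0,0,0]]
    - [[0,-0.03,0],[0,0,0]]
    - [[0,-0.01,0],[0,0,0]]
    - [[0,0,0],[0,0,0]]
    - [[0,0,0],[0,0,0]]

```text
time_s: 30.27
ee_pos: [375.3, -366.5, 208.0]
ee_rot: [-180.0, 0.1, -76.3]
force: [-0.1, 0.9, 0.2]
gripper_width: 45.2
```

```bash
python3 - <<'E'
from h import *; import model as M
np.set_printoptions(precision=2,suppress=True)
s=env.grab_frame("side");cv2.imwrite("pics/side13.png",s[:,:,::-1])
t=env.grab_frame("top");cv2.imwrite("pics/top13.png",t[:,:,::-1])
crop(s,325,140,85,90,8,"pics/g13s.png")
crop(t,265,110,70,105,7,"pics/g13t.png")
st=env.state();print(st["time_s"],st["gripper_width"],st["ee_pos"],st["ee_rot"],st["force"],st["torque"])
E
```

```text
30.3667 45.65442942499647 [ 375.47 -365.52  208.09] [-179.99    0.04  -76.16] [-0.13 -0.38  0.02] [-0.08  0.22 -0.03]
```

View pics/g13s.png

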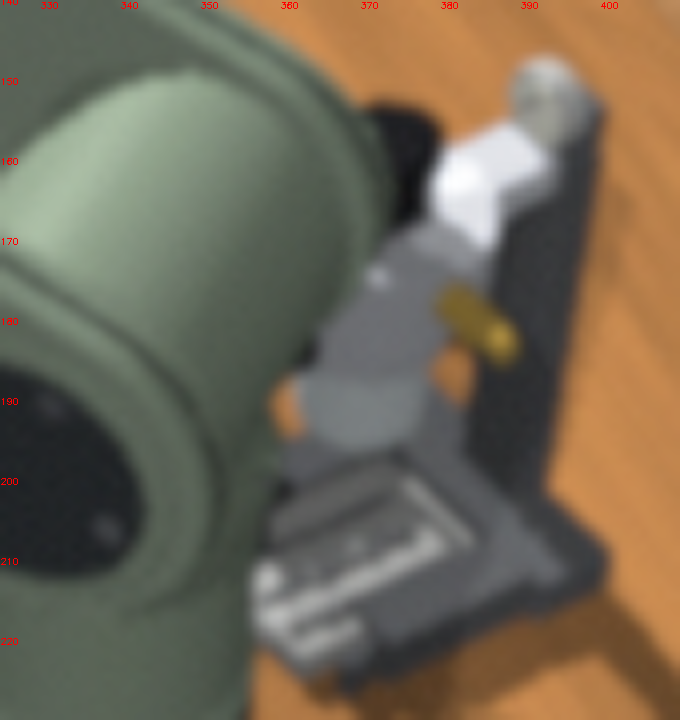

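View pics/g13t.png

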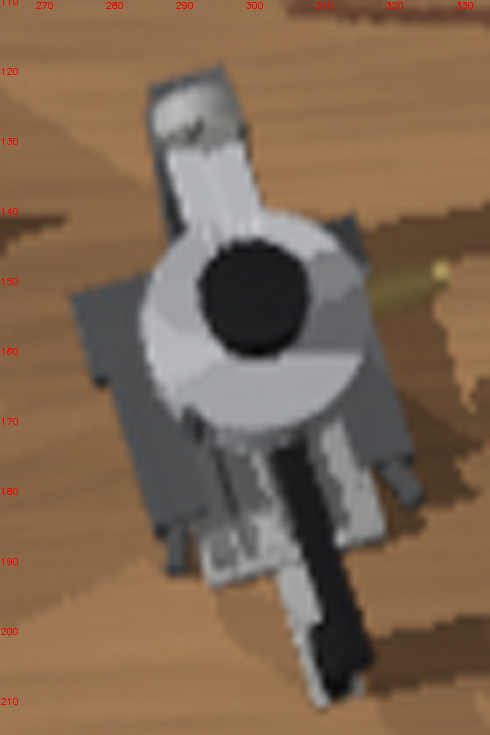

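View pics/top13.png

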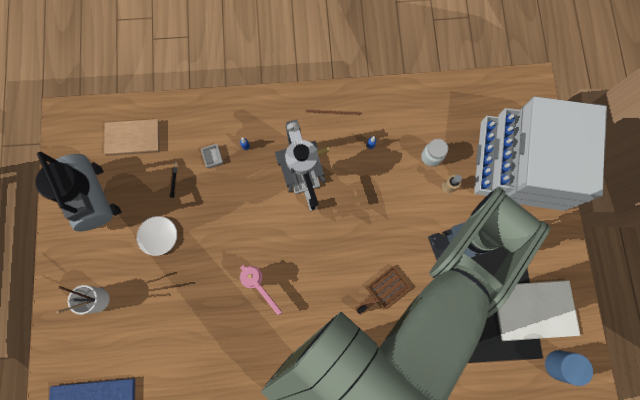

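Request:
drive_tool:
  motion:
    - [[-0.003,0.02,0],[0,0,0]]
    - [[-0.005,0.035,0],[0,0,0]]
    - [[-0.005,0.035,0],[0,0,0]]
    - [[-0.005,0.035,0],[0,0,0]]
    - [[-0.005,0.035,0],[0,0,0]]
    - [[-0.005,0.035,0],[0,0,0]]
    - [[-0.005,0.035,0],[0,0,0]]
    - [[-0.005,0.035,0],[0,0,0]]
    - [[-0.005,0.035,0],[0,0,0]]
    - [[-0.005,0.035,0],[0,0,0]]

```text
time_s: 31.2
ee_pos: [325.8, -29.6, 208.1]
ee_rot: [-179.9, 0.0, -76.2]
force: [0.8, -0.1, -0.5]
gripper_width: 45.8
```

Request:
drive_tool:
  motion:
    - [[-0.002,0.035,0],[0,0,0]]
    - [[-0.002,0.035,0],[0,0,0]]
    - [[-0.002,0.035,0],[0,0,0]]
    - [[-0.002,0.035,0],[0,0,0]]
    - [[-0.002,0.035,0],[0,0,0]]
    - [[-0.002,0.035,0],[0,0,0]]
    - [[-0.002,0.035,0],[0,0,0]]
    - [[-0.002,0.035,0],[0,0,0]]
    - [[-0.002,0.03,0],[0,0,0]]
    - [[-0.002,0.01,0],[0,0,0]]

```text
time_s: 32.03
ee_pos: [305.9, 291.7, 208.2]
ee_rot: [-179.9, 0.1, -75.9]
force: [0.8, -0.3, 0.5]
gripper_width: 45.8
```

```bash
python3 - <<'E'
from h import *; import model as M
np.set_printoptions(precision=2,suppress=True)
s=env.grab_frame("side");cv2.imwrite("pics/side14.png",s[:,:,::-1])
t=env.grab_frame("top");cv2.imwrite("pics/top14.png",t[:,:,::-1])
h=np.array([(-45,0,153),(-130,7,153),(-130,-7,153),(-130,7,137),(-130,-7,137)],float)
for n,im,b in(("side",s,(325,140,85,90,8)),("top",t,(265,110,70,105,7))):
    pts=[(q,(0,255,0)) for q in proj(n,M.T(644.2,8.2,12.65,h))]+[(q,(255,0,255)) for q in proj(n,M.T(644.2,8.2,12.65,[(26*np.cos(k),26*np.sin(k),90) for k in np.linspace(0,6.28,16)]))]
    crop(im,*b,f"pics/g14{n}.png",pts)
st=env.state();print(st["time_s"],st["gripper_width"],st["ee_pos"],st["force"])
E
```

```text
32.1333 45.38194528792581 [305.88 288.99 207.81] [-0.31  0.11 -0.2 ]
```

View pics/g14side.png

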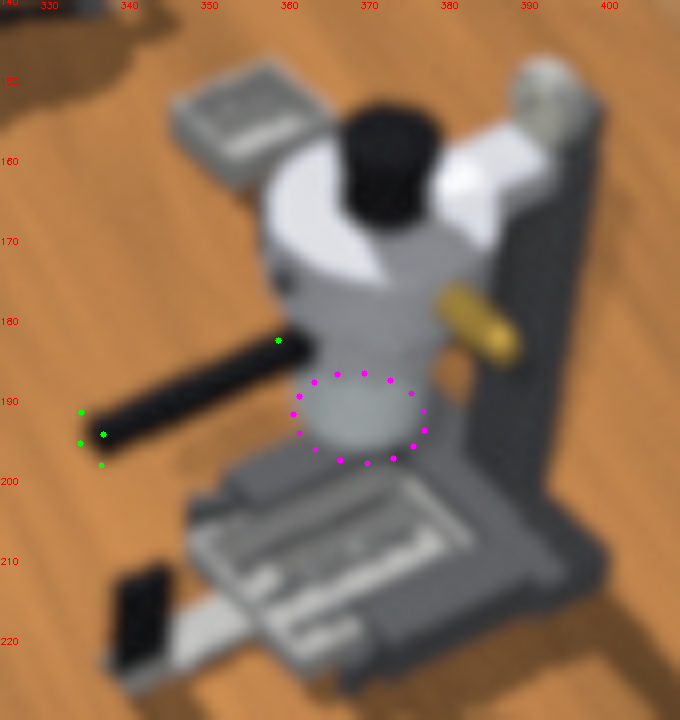

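View pics/g14top.png

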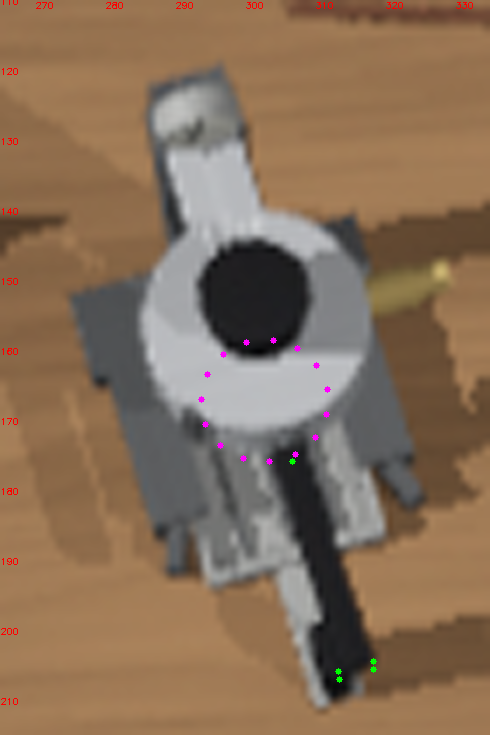

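View pics/side14.png

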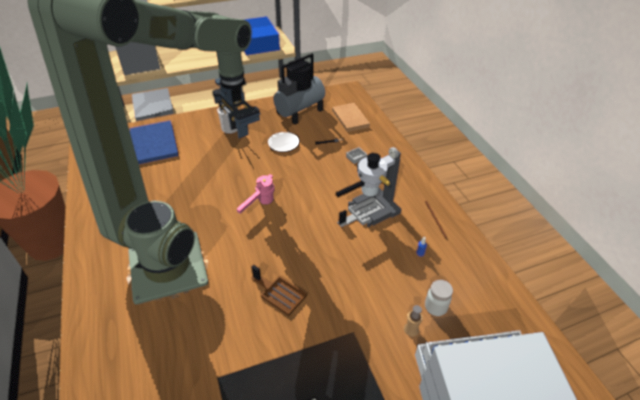

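```bash
python3 - <<'E'
from h import *
for f in("side8","side9","side10","side14"):
    im=cv2.imread(f"pics/{f}.png").astype(int)
    for c in((366,369),(369,372)):
        print(f,c,[int(im[v,c[0]:c[1]].sum(1).mean()) for v in range(182,206)])
im=cv2.imread("pics/side14.png").astype(int)
E
```

```text
side8 (366, 369) [385, 372, 386, 402, 405, 407, 407, 405, 401, 417, 448, 465, 468, 468, 468, 466, 452, 405, 347, 335, 341, 321, 281, 280]
side8 (369, 372) [407, 395, 390, 399, 405, 408, 411, 405, 404, 408, 432, 456, 467, 466, 465, 462, 454, 419, 350, 307, 288, 274, 297, 332]
side9 (366, 369) [386, 377, 390, 406, 428, 454, 468, 469, 468, 469, 466, 445, 391, 323, 293, 275, 254, 263, 302, 333, 343, 321, 280, 278]
side9 (369, 372) [405, 401, 403, 410, 430, 458, 469, 468, 466, 466, 462, 456, 411, 325, 256, 249, 279, 318, 344, 340, 304, 275, 293, 332]
side10 (366, 369) [384, 376, 388, 406, 427, 455, 465, 466, 468, 468, 464, 445, 389, 324, 294, 274, 253, 263, 300, 334, 343, 323, 281, 280]
side10 (369, 372) [405, 402, 404, 414, 434, 459, 468, 468, 465, 463, 462, 453, 408, 320, 256, 246, 279, 318, 343, 339, 305, 273, 293, 332]
side14 (366, 369) [393, 392, 399, 402, 403, 419, 448, 461, 463, 465, 465, 463, 446, 393, 324, 276, 252, 261, 301, 334, 343, 320, 279, 279]
side14 (369, 372) [407, 399, 399, 403, 408, 423, 446, 463, 467, 465, 465, 464, 455, 411, 318, 256, 276, 316, 342, 338, 304, 271, 292, 331]
```

```bash
python3 - <<'E'
from h import *
def pred(c,z):
    f=lambda r,zz:proj("side",[(c[0]+r*np.cos(k),c[1]+r*np.sin(k),zz) for k in np.linspace(0,6.28,400)])[:,1].max()
    return f(26,z),f(31,z+46)
u0=proj("side",(540.5,233.4,10))[0]; print(u0)
im=cv2.imread("pics/side6.png").astype(int); u=int(round(u0[0]))
print(u,[(v,int(im[v,u-2:u+2].sum(1).mean())) for v in range(163,184)])
print("pred table",pred((540.5,233.4),0))
im=cv2.imread("pics/side7.png").astype(int);c=(483.1+79.75,130-60.8);u=int(round(proj("side",(*c,80))[0][0]));print("s7",u,[(v,int(im[v,u-2:u+2].sum(1).mean())) for v in range(178,200)],pred(c,65))
for m in((643.3,7.1),):
  for z in(90,92,94): print(z,pred(m,z))
im=cv2.imread("pics/side14.png").astype(int)
u=369;print([(v,int(im[v,u-2:u+2].sum(1).mean())) for v in range(182,200)])
E
```

```text
[314.57776229 173.80150943]
315 [(163, 382), (164, 356), (165, 338), (166, 333), (167, 341), (168, 346), (169, 350), (170, 363), (171, 386), (172, 412), (173, 431), (174, 448), (175, 463), (176, 468), (177, 467), (178, 434), (179, 361), (180, 283), (181, 245), (182, 243), (183, 251)]
pred table (np.float64(180.80169947230007), np.float64(171.86152153091314))
s7 338 [(178, 403), (179, 400), (180, 402), (181, 404), (182, 404), (183, 402), (184, 403), (185, 401), (186, 415), (187, 438), (188, 460), (189, 466), (190, 467), (191, 466), (192, 464), (193, 460), (194, 434), (195, 399), (196, 395), (197, 406), (198, 412), (199, 412)] (np.float64(196.5387596151694), np.float64(187.05364145424647))
90 (np.float64(197.75223149287189), np.float64(188.04967692271015))
92 (np.float64(197.2918078523057), np.float64(187.56791711011113))
94 (np.float64(196.83049023506416), np.float64(187.08520209944624))
[(182, 400), (183, 395), (184, 401), (185, 404), (186, 408), (187, 423), (188, 451), (189, 465), (190, 466), (191, 467), (192, 466), (193, 466), (194, 456), (195, 411), (196, 326), (197, 262), (198, 257), (199, 289)]
```

```bash
cat > hl.py <<'E'
from h import *
from scipy.optimize import least_squares
def line(im,n,cols,rows,thr):
    # dark band centre per column (side) or per row (top), by darkness-weighted centroid
    g=im.max(2).astype(float) if im.ndim==3 else im; P=[]
    if n=="side":
        for u in range(*cols):
            seg=np.clip(thr-g[rows[0]:rows[1],u],0,None); 
            P.append((u,(seg*np.arange(*rows)).sum()/seg.sum()))
    return np.array(P)
E
python3 - <<'E'
from hl import *
np.set_printoptions(precision=2,suppress=True)
s=cv2.imread("pics/side14.png");t=cv2.imread("pics/top14.png")
# side handle: restrict via connected dark mask
m=(s[:,:,2].astype(int)<70).astype(np.uint8)  # red channel low
n,l,st,c=cv2.connectedComponentsWithStats(m)
k=l[190,345]; print("side comp",st[k])
ys,xs=np.where(l==k);
for u in range(337,361,2):
    y=ys[xs==u]; print(u,y.min() if len(y) else None,y.max() if len(y) else None,end="; ")
print()
m=(t.max(2)<70).astype(np.uint8);n,l,st,c=cv2.connectedComponentsWithStats(m);k=l[190,310];print("top comp",st[k])
ys,xs=np.where(l==k)
for v in range(172,212,2):
    x=xs[ys==v]; print(v,x.min() if len(x) else None,x.max() if len(x) else None,end="; ")
E
```

```text
side comp [337 181  27  15 123]
337 192 195; 339 192 195; 341 191 194; 343 190 193; 345 189 192; 347 188 192; 349 187 191; 351 186 190; 353 185 189; 355 184 188; 357 183 187; 359 182 186; 
top comp [304 173  14  37 206]
172 None None; 174 304 308; 176 304 309; 178 305 309; 180 305 310; 182 306 311; 184 307 311; 186 307 312; 188 308 312; 190 309 313; 192 309 313; 194 310 314; 196 311 315; 198 311 315; 200 309 316; 202 310 317; 204 310 317; 206 311 315; 208 311 314; 210 None None;
```

```bash
python3 - <<'E'
from hl import *
np.set_printoptions(precision=2,suppress=True)
s=cv2.imread("pics/side14.png")[:,:,2].astype(float);t=cv2.imread("pics/top14.png")[:,:,2].astype(float)
P=[]
for u in range(341,360):
    v0=193.5+(u-339)*-0.47; r=np.arange(int(v0)-5,int(v0)+7); w=np.clip(110-s[r,u],0,None); P.append((u,(w*r).sum()/w.sum()))
P=np.array(P);a=np.polyfit(P[:,0],P[:,1],1);print("side slope",a[0],"v@350",np.polyval(a,350),np.std(P[:,1]-np.polyval(a,P[:,0])))
Q=[]
for v in range(177,198):
    u0=306.5+(v-176)*.295; r=np.arange(int(u0)-4,int(u0)+6); w=np.clip(90-t[v,r],0,None); Q.append((v,(w*r).sum()/w.sum()))
Q=np.array(Q);b=np.polyfit(Q[:,0],Q[:,1],1);print("top slope",b[0],"u@187",np.polyval(b,187),np.std(Q[:,1]-np.polyval(b,Q[:,0])))
def pts(yaw,tilt,z0,c): # cup handle centreline; tilt deg front-down positive
    a=np.radians(yaw);r=np.linspace(45,125,9)
    return np.c_[c[0]-r*np.cos(a),c[1]-r*np.sin(a),z0-r*np.tan(np.radians(tilt))]
def sim(yaw,tilt,z,c=(643.8,7.8)):
    q=proj("side",pts(yaw,tilt,z+55,c));A=np.polyfit(q[:,0],q[:,1],1)
    q=proj("top",pts(yaw,tilt,z+63,c));B=np.polyfit(q[:,1],q[:,0],1)
    return A[0],np.polyval(A,350),B[0],np.polyval(B,187)
for y,ti,z in((12.65,0,90),(12.65,3.5,92),(12.65,0,94),(12.65,-2,90),(14,0,90),(11,0,90)): print(y,ti,z,np.array(sim(y,ti,z)))
# reference: table cup, handle in side0/top0
s=cv2.imread("pics/side0.png")[:,:,2].astype(float)
P=[]
for u in range(284,304):
    v0=170.2-(u-293.5)*.285; r=np.arange(int(v0)-5,int(v0)+7); w=np.clip(110-s[r,u],0,None); P.append((u,(w*r).sum()/w.sum()))
P=np.array(P);a=np.polyfit(P[:,0],P[:,1],1);print("TABLE side slope",a[0],"v@294",np.polyval(a,294))
for y,ti in((5.08,0),(5.08,1),(5.08,-1),(5.9,0)):
    q=proj("side",pts(y,ti,55,(540.5,233.4)));A=np.polyfit(q[:,0],q[:,1],1);print(y,ti,A[0],np.polyval(A,294))
E
```

```text
side slope -0.46375564509458567 v@350 188.21528274304924 0.05823081581942841
top slope 0.3171984074322677 u@187 309.88731743190976 0.1115993177205149
12.65 0 90 [ -0.45 188.19   0.31 310.04]
12.65 3.5 92 [ -0.5  188.85   0.31 309.97]
12.65 0 94 [ -0.45 187.24   0.31 310.12]
12.65 -2 90 [ -0.42 187.54   0.31 310.1 ]
14 0 90 [ -0.47 188.71   0.34 310.75]
11 0 90 [ -0.42 187.57   0.28 309.17]
TABLE side slope -0.28850486564582406 v@294 170.1134422643076
5.08 0 -0.29571419569231927 170.145694365323
5.08 1 -0.3104715951652408 170.44912916590772
5.08 -1 -0.28095754532837 169.84227263645178
5.9 0 -0.3069464765719441 170.3767046181518
```

```bash
python3 - <<'E'
from h import *
a=cv2.imread("pics/top0.png");b=cv2.imread("pics/top14.png")
for nm,(u,v) in dict(dropa=(372,142),dropb=(244,144),saucer=(157,236),jar=(434,152),vice=(173,182),holder=(454,183),tin=(211,155),pink=(250,277),brown=(390,285)).items():
    T=a[v-12:v+12,u-12:u+12];R=cv2.matchTemplate(b[v-18:v+18,u-18:u+18],T,cv2.TM_CCOEFF_NORMED);_,mx,_,p=cv2.minMaxLoc(R);print(nm,round(mx,2),(p[0]-6,p[1]-6))
print(env.state()["time_s"]); print(env.job_done())
E
```

```text
dropa 1.0 (0, 0)
dropb 1.0 (0, 0)
saucer 0.91 (-2, 1)
jar 1.0 (0, 0)
vice 1.0 (0, 0)
holder 1.0 (0, 0)
tin 1.0 (0, 0)
pink 0.83 (0, 0)
brown 0.46 (0, 0)
32.1333
the job is handed in; nothing more can be done
None
```

The job is handed in at about 32 s of the 72 s allowed: the tray is in its runners and the cup is hanging in the head.

- **Tray:** I gripped it by the tab, kept it flat on the table and slid it in from the front until it stopped at about 10 N. In the final side picture it sits under both lips and against the cross bar.
- **Cup:** I lifted it with the handle under the rib and turned it 50° anticlockwise. It was free to turn after I lowered it 2 mm, because it had touched something lightly at the top. I then let it down until it rested, and released it.
- **Handle line in both pictures:** this puts the handle about straight out of the front (yaw about 13°, stand about 12.65°). The cup origin is near 90 mm, which is the locked height.
- **Check that disagreed:** the bowl's bottom edge suggested about 92 mm, about 2 mm higher. That is still below the 94 mm it would have if it were resting on the ridge, and within the stated play. I did not tug the cup to test the lock.
- **Other things on the table:**
  - Five of the seven bystanders (both bottles, jar, pin vice and tin) and the holder match the first top picture exactly.
  - The saucer, pink cup and brown tray matched less well: 0.91 with a 1–2 pixel offset, 0.83 and 0.46. I put this down to the arm's shadow having changed, as the gripper never went near them, but I did not check them further.

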